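# Put away a returned test kit: testers on charge, adapter and fans in their holders

## Task

Put the returned test kit away: slide each of the two hand-held testers into its own charging dock, face up, keypad end first under the hood and fully home against the contacts so that the screen stays in view; lay the power adapter flat inside the narrow holder with the low walls, and both small cooling fans flat on the floor of the black tray, side by side. Leave everything released and at rest.

Things in the scene. Friction and masses are not known exactly. Their poses are not given: they have to be found in the camera images.
- tester_1: hand-held tester, black rubber jacket, screen at one end, orange and grey keypad at the other; 142 x 65 x 30 mm (lower 15 mm 64 wide, above 60), 0.24 to 0.48 kg; one of two alike, lies flat, face up. Origin: centre of underside. x along its length from keypad end (-x) to screen end (+x), y across, z up
- tester_2: hand-held tester, black rubber jacket, screen at one end, orange and grey keypad at the other; 142 x 65 x 30 mm (lower 15 mm 64 wide, above 60), 0.24 to 0.48 kg; one of two alike, lies flat, face up. Origin: centre of underside. x along its length from keypad end (-x) to screen end (+x), y across, z up
- power_brick: black power adapter, 127 x 52 x 30 mm, about 0.15 to 0.3 kg, a smooth block with a short lead stub; lies flat. Origin: under the middle of its whole length, at the underside. x along its length: the block runs from x = -0.046 to +0.062, the thin stub is at the -x end (to -0.064); y across its 52 mm width, z up
- fan_1: square black cooling-fan module with a yellow hub, 40 x 40 x 15 mm, about 60 g; one of two alike; lies flat. Origin: centre of the underside, z up, x and y along its edges
- fan_2: square black cooling-fan module with a yellow hub, 40 x 40 x 15 mm, about 60 g; one of two alike; lies flat. Origin: centre of the underside, z up, x and y along its edges
- dock_1: grey charging dock, fixed. Origin: on the table under its middle; x along it towards the hood, z up. Flat bed x -0.080 to +0.095, y +-0.052, its top 8 mm above the table, open at front and sides; stop face with contacts at x = 0.095. Hood x 0.052 to 0.105: roof 46 mm above the table below, 56 on top; cheeks 79 mm apart. Tester home: its origin at x = 0.024, y = 0, z = 0.008
- dock_2: grey charging dock, fixed. Origin: on the table under its middle; x along it towards the hood, z up. Flat bed x -0.080 to +0.095, y +-0.052, its top 8 mm above the table, open at front and sides; stop face with contacts at x = 0.095. Hood x 0.052 to 0.105: roof 46 mm above the table below, 56 on top; cheeks 79 mm apart. Tester home: its origin at x = 0.024, y = 0, z = 0.008
- adapter_holder: narrow bare-metal holder for the power adapter, fixed, 158 x 82 mm outside, 150 x 74 inside, walls 14 mm high above the table, floor 4 mm above it with a dark pad, a 30 mm gap for the lead in each end wall. Origin: on the table under its centre; x along its length, y across, z up. The adapter lies lengthwise in it, either way round
- fan_tray: shallow black parts tray, fixed, 170 x 110 mm outside (178 x 116 over the rim), 162 x 102 inside, walls 18 mm high above the table, floor 4 mm above it. Origin: on the table under its centre; x along its length, y across, z up. Room for both fans one behind the other along x
There are look-alikes about, which are no part of the job. Leave any green look-alike of the fan_1 alone.

How it is judged:
By the outcome, as a careful person would: the job done as asked, in the order asked, and still so for the second after the job is handed in, with the robot touching nothing.
It also fails if it takes over 128 s, if anything falls off the work surface, if the arm or the gripper's body presses on something with over 40 N, if the wrist force passes 120 N, or if a joint passes its speed limit or range.

## Robot

A 6-joint arm with a two-finger parallel gripper is mounted at the origin on a cart in front of the work surface, level with it; the furniture and walls round the work are solid. World frame = base frame: x ahead of the robot, y to its left, z up, the work surface at z = 0. Lengths are in m, angles in rad, forces in N, time in s.
With the tool pointing down it reaches from about 0.25 to 0.725 m from the base axis. Payload 4 kg.
Tool frame: the origin (TCP) lies at the very end of the fingers, on their centre line; the grasp point (between the pads) lies 19 mm behind it; z points along the fingers, y is the line along which they close (so a half turn about z gives the same grasp; the last joint's range is limited). The gripper opens to 85 mm and grips with 20 to 120 N. Pads are 22 mm wide; open, the fingers measure 114 mm over their backs; the gripper's body (76 mm by 85 mm) begins 54 mm behind the grasp point. The pads swing forward as they close: fully open they stand 13 mm farther back than shut.
Start: joints at [-1.167, 0.241, 0.005, 1.335, 0, 1.571], TCP at [0.196, -0.46, 0.231] pointing down, gripper open.
Joint ranges: [-2.72, 2.72], [-1.05, 1.87], [-1.09, 1.28], [-1.99, 2.15], [-1.42, 1.44], [-3.14, 3.14]. Speed limits (rad/s): [2.79, 2.79, 3.14, 3.14, 3.14, 3.14].

## Interface

Orientations are given as a unit quaternion [x, y, z, w].
In Python, from workcell import telemetry, vision, workorder gives the robot as it stands.
- The arm moves only by the shell command python3 -m inch 'ROWS'. ROWS is JSON, a list of rows, each a list of 3 entries, a list of its own where there are three numbers: the turn, a rotation vector about the tool's x, y, z scaled (see below), then the shift along the tool's x, y, z scaled (see below), then the closure, from -1 (fully open) to 1 (shut). A call has 1 to 10 rows; each row shifts and turns the commanded pose from where the row before left it, along the tool's axes as they then stand; what a row does not reach is not made up. The controller multiplies each number of a shift by 0.3 m and each number of a turn by 360 degrees. A row lasts 1/12 s, in which the tool goes at most 41.7 mm and 7.16 degrees, less where a joint would pass 70% of its speed; a pose out of reach is approached as far as the arm can. A call with a number of a shift or a turn outside -1 to 1 is refused whole. A call with a gripper value outside its range is refused whole. The fingers move at their own pace and stop on an object; the grip force is fixed at half the most. Time passes only in rows, so rows that do not move let the fingers close. It gives the time, the measured TCP pose, the force, the opening and the grip force at its end, in the units of the state.
- telemetry.get_obs(): the state, without advancing time (a new reading comes with each control period).
- vision.camera(name): name is "scene" or "side" or "wrist"; returns a dict with "img" (384x512x3 uint8, red, green, blue), "fov_y" (degrees; the focal length in pixels is half the picture's height over the tangent of half this angle, whatever the lens; pixels are square), "cx", "cy" (the principal point, pixels), "D" ([k1, k2, p1, p2, k3] as OpenCV has them; the pictures are not rectified), "pose" (4x4, takes a point from camera to world coordinates). Camera axes: x right, y up, looking along -z (the intrinsics and any distortion apply to the point x, -y, -z); pixel columns grow to the right and rows downward; lengths in m; the calibration is good to about 2 mm. A picture is of the moment at which its call begins. There is no depth.
- workorder.job_done(): hands the job in; it is judged then, once.
The state is a dict: "clock": time; "joint_pos": joint angles; "joint_vel": joint speeds; "tau": joint torques, N m; "eef_pos": TCP position; "tool_rot": TCP orientation; "ft_force": force on the tool from outside, world axes, zero at the start; "ft_torque": the same for the moment, N m; "grip_width": finger opening in m; "grasp_force": force on a finger pad.
Only numpy, scipy, OpenCV 4.12 (cv2) and the standard library are available. Lean on these libraries where they do the work, as an engineer would, in place of code of your own. Each camera call takes 0.05 s, during which the arm holds its last target. There are 200 camera calls.

## Working session

There is one attempt and no reset: what is moved stays moved. The work goes in short steps, Python scripts to look and compute and a shell command to move; the robot and the scene stay as the last step left them, time stands still between calls to the robot, and variables do not carry over. Pictures are saved under pics/ and viewed, at most 14 in all, crops included, and the job is handed in when it is done.

```bash
ls; mkdir -p pics; python3 - <<'E'
from workcell import telemetry, vision
import cv2
for n in ["scene","side"]:
    c=vision.camera(n); cv2.imwrite(f"pics/{n}0.png",cv2.resize(c["img"][:,:,::-1],(800,600),interpolation=cv2.INTER_CUBIC))
    print(n,c["fov_y"],c["cx"],c["cy"],c["D"],c["pose"])
print(telemetry.get_obs())
E
```

```text
pics
scene 54.790976932747164 255.1612419384276 196.70601979525236 [-0.00999575  0.          0.          0.          0.        ] [[ 7.61634939e-01  4.78141054e-01 -4.37370955e-01 -1.13889787e-01]
 [-6.48006199e-01  5.61533610e-01 -5.14556091e-01 -6.56590858e-01]
 [-4.31900712e-04  6.75322987e-01  7.37521984e-01  1.03639612e+00]
 [ 0.00000000e+00  0.00000000e+00  0.00000000e+00  1.00000000e+00]]
side 52.05168201712394 253.2661143115185 192.97090036088306 [-0.08019402  0.          0.          0.          0.        ] [[-0.88218658  0.2984442  -0.36424977  0.07267588]
 [-0.47089734 -0.55649339  0.68452232  0.82141067]
 [ 0.00158912  0.77540065  0.63146758  0.80035476]
 [ 0.          0.          0.          1.        ]]
{'clock': 0.1, 'joint_pos': array([-1.16697612e+00,  2.41343034e-01,  3.87134101e-03,  1.33520718e+00,
       -3.67724848e-05,  1.57076984e+00]), 'joint_vel': array([-0.00054175, -0.00020968,  0.00193955, -0.00017658,  0.00011488,
        0.0008907 ]), 'tau': array([-1.77532570e-05, -3.73138082e+01,  2.53009737e+01,  1.08779641e-02,
       -7.80942355e-05, -1.13442960e-05]), 'eef_pos': array([ 0.19623572, -0.45927031,  0.23050402]), 'tool_rot': array([ 9.79682217e-01,  2.00553900e-01, -2.06764728e-04, -9.18468561e-04]), 'ft_force': array([-0.92023605, -0.28153813, -0.20298014]), 'ft_torque': array([ 0.07091273, -0.0311214 ,  0.02729353]), 'grasp_force': 0.0, 'grip_width': 0.0855243484784355}
```

View pics/scene0.png

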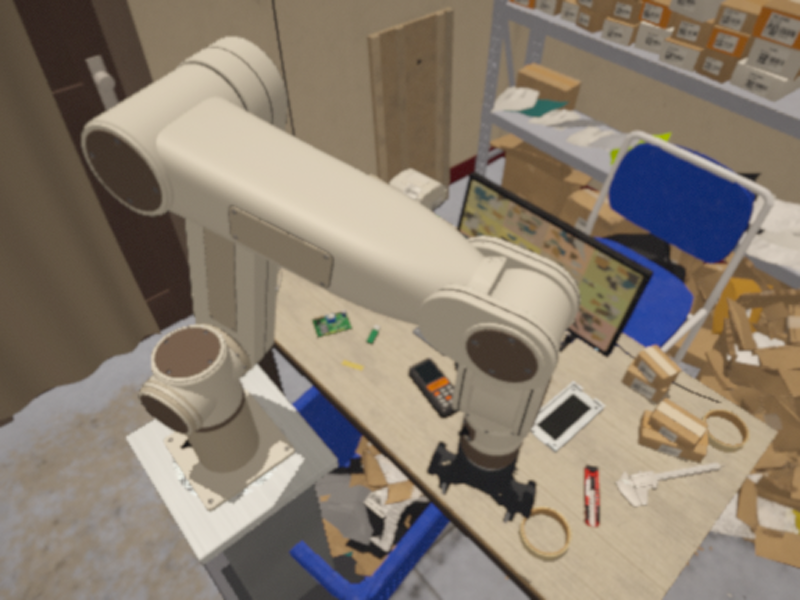

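View pics/side0.png

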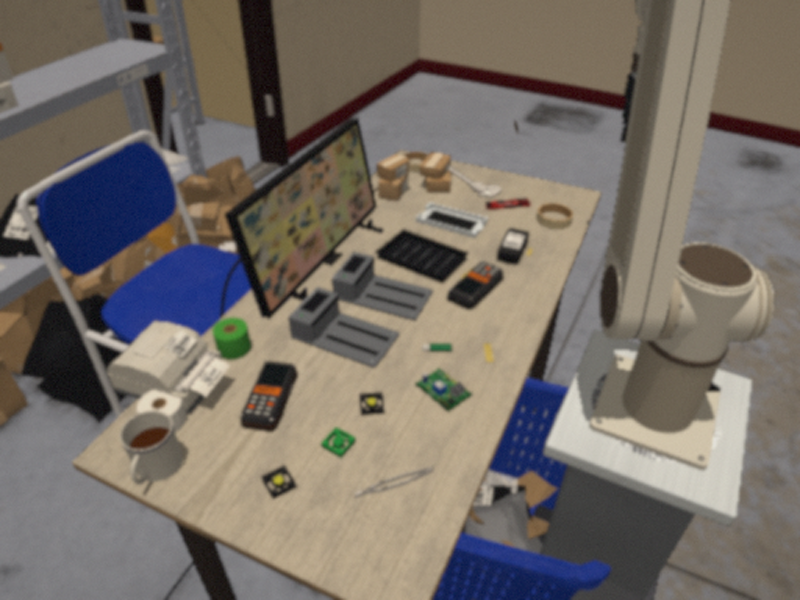

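The side view (800x600) shows these items:
- Testers at about (270,395) and (475,284).
- Docks at about (345,325) and (380,285).
- Fans at (372,403) and (279,481), with the green look-alike at (338,441).
- Black tray at (422,255) and holder at (452,219).
- Adapter probably at (513,245).

Next I'll take enlarged crops.

```bash
cat > h.py <<'E'
import numpy as np, cv2
from workcell import telemetry, vision
from scipy.spatial.transform import Rotation as R
def K(c):
    f=192/np.tan(np.radians(c["fov_y"]/2)); return np.array([[f,0,c["cx"]],[0,f,c["cy"]],[0,0,1]])
def pt(c,uv,z):
    n=cv2.undistortPoints(np.array(uv,float).reshape(-1,1,2),K(c),np.array(c["D"])).reshape(-1,2)
    d=np.c_[n[:,0],-n[:,1],-np.ones(len(n))]@c["pose"][:3,:3].T; o=c["pose"][:3,3]
    return (o+d*((np.reshape(z,(-1,1))-o[2])/d[:,2:]))[:, :2]
def proj(c,P):
    q=(np.array(P,float).reshape(-1,3)-c["pose"][:3,3])@c["pose"][:3,:3]; q=q*[1,-1,-1]
    return cv2.projectPoints(q,np.zeros(3),np.zeros(3),K(c),np.array(c["D"]))[0].reshape(-1,2)
def crop(c,x,y,w,h,s,name):
    im=cv2.resize(c["img"][y:y+h,x:x+w,::-1],None,fx=s,fy=s,interpolation=cv2.INTER_CUBIC)
    for i in range(-(-x//20)*20,x+w,20): cv2.line(im,((i-x)*s,0),((i-x)*s,6),(0,0,255),1); cv2.putText(im,str(i),((i-x)*s,16),0,.4,(0,0,255))
    for i in range(-(-y//20)*20,y+h,20): cv2.line(im,(0,(i-y)*s),(6,(i-y)*s),(0,0,255),1); cv2.putText(im,str(i),(8,(i-y)*s+4),0,.4,(0,0,255))
    cv2.imwrite("pics/"+name,im)
E
python3 - <<'E'
from h import *
c=vision.camera("side"); crop(c,145,205,160,120,5,"c1.png"); crop(c,185,125,160,120,5,"c2.png")
E
```

```text
(no output)
```

View pics/c1.png

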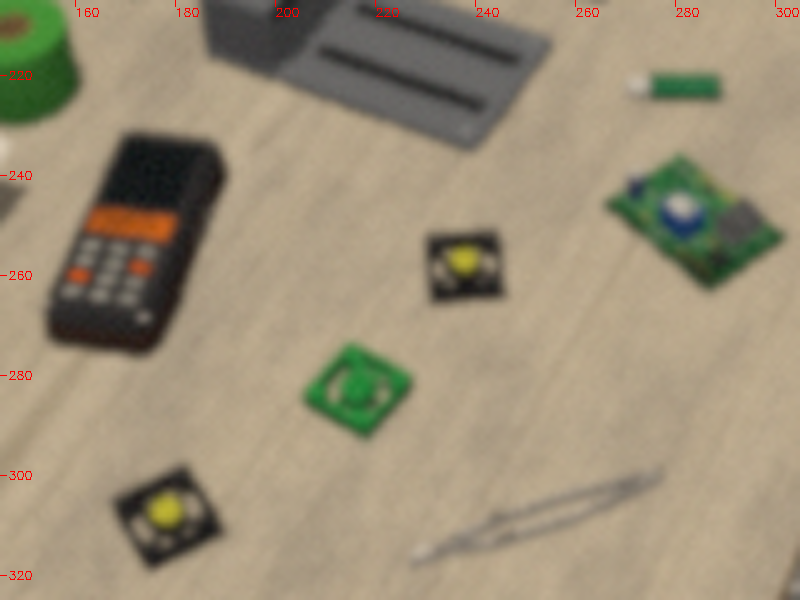

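View pics/c2.png

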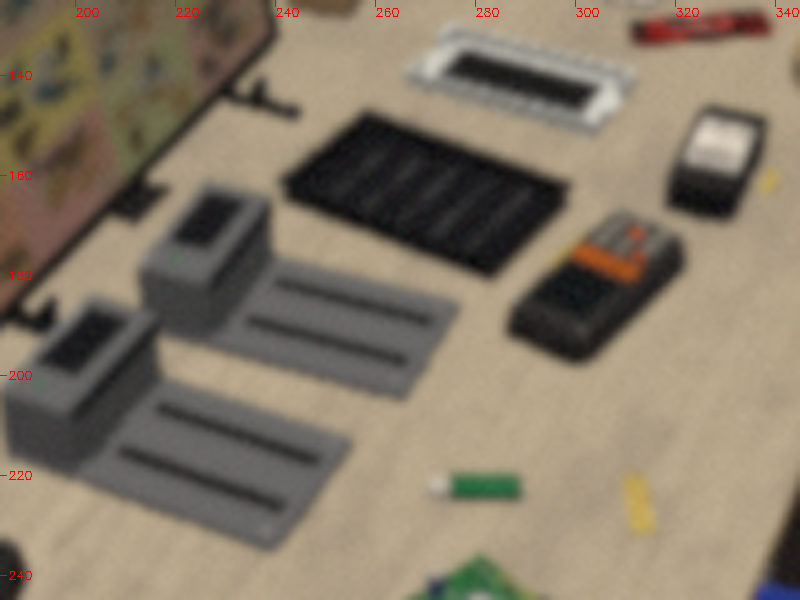

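```bash
cat > fit.py <<'E'
from h import *
from scipy.optimize import least_squares
def fit(c,L,uv,g,hw=None):
    L=np.array(L,float); uv=np.array(uv)
    def f(p):
        M=L.copy()
        if hw is not None: M[np.array(hw),1]*=p[3]
        q=R.from_euler('z',p[2]).apply(M)+[p[0],p[1],0]
        return (proj(c,q)-uv).ravel()
    r=least_squares(f,list(g)+([1] if hw is not None else []))
    return r.x, np.sqrt(np.mean(r.fun**2))
E
python3 - <<'E'
from fit import *
c=vision.camera("side"); np.set_printoptions(precision=4,suppress=True)
c1=lambda P:np.array(P)/5+[145,205]
c2=lambda P:np.array(P)/5+[185,125]
h=.052
D=[(-.08,-h,.008),(-.08,h,.008),(.052,-h,.056),(.052,h,.056),(.105,-h,.056),(.105,h,.056)]
rect=lambda a,b,z:[(a,b,z),(a,-b,z),(-a,-b,z),(-a,b,z)]
best=lambda L,uv,**k:min((fit(c,L,uv,(.5,0,a),**k) for a in np.arange(-3,3.2,.8)),key=lambda t:t[1])
print("dockA",best(D,c2([(352,442),(270,548),(160,320),(70,412),(95,298),(5,388)]),hw=[2,3,4,5]))
print("dockB",best(D,c2([(458,302),(405,398),(270,203),(200,280),(210,180),(140,258)]),hw=[2,3,4,5]))
print("tray",best(rect(.089,.058,.018),c2([(370,110),(570,185),(492,278),(283,183)])[[0,3,2,1]]), best(rect(.089,.058,.018),c2([(370,110),(570,185),(492,278),(283,183)])[[1,0,3,2]]))
u=c2([(455,28),(635,70),(598,130),(408,78)])
print("holder",best(rect(.079,.041,.014),u[[0,3,2,1]]),best(rect(.079,.041,.014),u[[1,0,3,2]]))
T=[(.071,.03,.03),(.071,-.03,.03),(-.071,.03,.03),(-.071,-.03,.03)]
print("testA",best(T,c1([(128,135),(212,145),(52,310),(152,325)])))
print("testB",best(T,c2([(590,335),(515,308),(682,240),(622,210)])))
print("brick pts",pt(c,c2([(710,105),(768,118),(735,190),(672,175)]),.03), pt(c,c2([(668,200),(735,218)]),0))
print("fans",pt(c,c1([(465,260),(168,512)]),.015), pt(c,c1([(427,235),(500,232),(112,500),(185,467),(150,568)]),.015))
E
```

```text
dockA (array([0.555 , 0.0968, 0.0031, 0.9269]), np.float64(0.775734058872937))
dockB (array([ 0.5543, -0.0503,  0.0728,  0.9202]), np.float64(0.8929014647685447))
tray (array([ 0.553 , -0.2134,  0.5377]), np.float64(15.375643034624819)) (array([ 0.5566, -0.2174,  2.2822]), np.float64(17.869922539759955))
holder (array([ 0.5553, -0.3816,  0.407 ]), np.float64(9.019590001394828)) (array([ 0.5577, -0.3862, -4.1617]), np.float64(13.35626807170701))
testA (array([ 0.5938,  0.2964, -1.1977]), np.float64(1.9493108653935365))
testB (array([ 0.4003, -0.1574,  1.4517]), np.float64(1.452739156620121))
brick pts [[ 0.4076 -0.3809]
 [ 0.3644 -0.3845]
 [ 0.3553 -0.2856]
 [ 0.4001 -0.2821]] [[ 0.4042 -0.2941]
 [ 0.3549 -0.2959]]
fans [[0.4351 0.2253]
 [0.4799 0.428 ]] [[0.4618 0.2196]
 [0.4285 0.1992]
 [0.5071 0.4353]
 [0.4878 0.4033]
 [0.4691 0.4567]]
```

```bash
cat > nav.py <<'E'
import sys
from h import *
x,y,z,psi=map(float,sys.argv[1:5])
o=telemetry.get_obs(); Rm=R.from_quat(o["tool_rot"]); t=Rm.as_matrix()
now=np.arctan2(t[1,0],t[0,0]); T=R.from_euler('z',psi)*R.from_euler('x',np.pi)
rv=(Rm.inv()*T).as_rotvec()/(2*np.pi)
s=T.inv().apply(np.array([x,y,z])-o["eef_pos"])/.3
print("t",round(o["clock"],2),"pos",o["eef_pos"].round(4),"psi",round(now,4),"F",o["ft_force"].round(1),"w",round(o["grip_width"],4),"g",round(o["grasp_force"],1),"j6",round(o["joint_pos"][5],2))
print("turn",rv.round(4),"n>=",int(np.ceil(abs(rv).max()/.0198)),"| shift after",s.round(4),"n>=",int(np.ceil(np.linalg.norm(s)/.138)))
E
python3 nav.py .40 -.157 .23 -1.69
python3 - <<'E'
from fit import *
c=vision.camera("side"); np.set_printoptions(precision=4,suppress=True)
c2=lambda P:np.array(P)/5+[185,125]
rect=lambda a,b,z:[(a,b,z),(a,-b,z),(-a,-b,z),(-a,b,z)]
best=lambda L,uv,**k:min((fit(c,L,uv,(.5,0,a),**k) for a in np.arange(-3,3.2,.8)),key=lambda t:t[1])
for n,r,u in (("tray",rect(.089,.058,.018),c2([(370,110),(570,185),(492,278),(283,183)])),("holder",rect(.079,.041,.014),c2([(455,28),(635,70),(598,130),(408,78)]))):
    print(n,best(r,u),best(r,u[[1,2,3,0]]))
E
```

```text
t 0.2 pos [ 0.1963 -0.4595  0.2308] psi 0.4038 F [ 0.3 -0.3 -0. ] w 0.0855 g 0.0 j6 1.57
turn [-1.000e-04  2.000e-04  3.332e-01] n>= 17 | shift after [-1.0818 -0.5543  0.0025] n>= 9
tray (array([ 0.5495, -0.2072,  4.7726]), np.float64(6.049177212242115)) (array([ 0.5512, -0.2045,  3.0202]), np.float64(1.0366020950554682))
holder (array([ 0.5539, -0.3799, -1.3875]), np.float64(6.96465067202371)) (array([ 0.5548, -0.3775, -3.1274]), np.float64(0.6693506256547553))
```

```bash
python3 -m inch '[[[0,0,0.0196],[0,0,0],-1],[[0,0,0.0196],[0,0,0],-1],[[0,0,0.0196],[0,0,0],-1],[[0,0,0.0196],[0,0,0],-1],[[0,0,0.0196],[0,0,0],-1],[[0,0,0.0196],[0,0,0],-1],[[0,0,0.0196],[0,0,0],-1],[[0,0,0.0196],[0,0,0],-1],[[0,0,0.0196],[0,0,0],-1],[[0,0,0.0196],[0,0,0],-1]]' && python3 -m inch '[[[0,0,0.0196],[0,0,0],-1],[[0,0,0.0196],[0,0,0],-1],[[0,0,0.0196],[0,0,0],-1],[[0,0,0.0196],[0,0,0],-1],[[0,0,0.0196],[0,0,0],-1],[[0,0,0.0196],[0,0,0],-1],[[0,0,0.0196],[0,0,0],-1]]' && python3 -m inch '[[[0,0,0],[-0.12,-0.0616,0],-1],[[0,0,0],[-0.12,-0.0616,0],-1],[[0,0,0],[-0.12,-0.0616,0],-1],[[0,0,0],[-0.12,-0.0616,0],-1],[[0,0,0],[-0.12,-0.0616,0],-1],[[0,0,0],[-0.12,-0.0616,0],-1],[[0,0,0],[-0.12,-0.0616,0],-1],[[0,0,0],[-0.12,-0.0616,0],-1],[[0,0,0],[-0.12,-0.0616,0],-1],[[0,0,0],[0,0,0],-1]]'
python3 nav.py .40 -.157 .23 -1.69
python3 - <<'E'
from h import *
c=vision.camera("wrist"); print(c["fov_y"],c["pose"].round(3),c["D"]); crop(c,0,0,512,384,1,"w1.png")
im=cv2.imread("pics/w1.png"); cv2.imwrite("pics/w1.png",cv2.resize(im,(800,600),interpolation=cv2.INTER_CUBIC))
E
```

```text
clock: 1.08
eef_pos: [0.1964, -0.4597, 0.2311]
tool_rot: [0.914, -0.405, -0.0, -0.0]
ft_force: [-0.1, -0.0, 0.6]
grip_width: 0.0854
grasp_force: 0.0
clock: 1.67
eef_pos: [0.0645, -0.4864, 0.2313]
tool_rot: [0.729, -0.682, 0.028, -0.047]
ft_force: [-0.1, -1.1, -0.2]
grip_width: 0.0855
grasp_force: 0.0
clock: 2.5
eef_pos: [0.0845, -0.1543, 0.2632]
tool_rot: [0.758, -0.644, 0.053, -0.081]
ft_force: [0.7, 0.6, -0.6]
grip_width: 0.0852
grasp_force: 0.0
t 2.5 pos [ 0.0845 -0.1543  0.2632] psi -1.4064 F [ 0.7  0.6 -0.6] w 0.0852 g 0.0 j6 3.14
turn [-0.03    0.0081  0.0446] n>= 3 | shift after [-0.1163 -1.0452  0.1106] n>= 8
60.137820685160925 [[-0.969  0.207 -0.134  0.07 ]
 [-0.156 -0.935 -0.319 -0.23 ]
 [-0.192 -0.288  0.938  0.401]
 [ 0.     0.     0.     1.   ]] [-0.01724344  0.          0.          0.          0.        ]
```

View pics/w1.png

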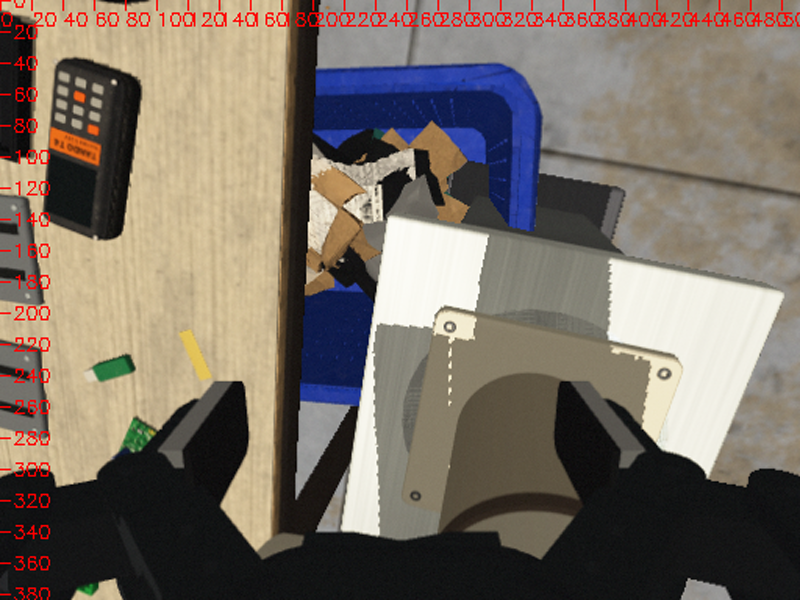

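The wrist view shows that the last joint hit its end stop, so the arm drifted. The tester is at about (95,150), and I'll approach with the other rotation branch. I'm re-levelling and moving out first.

```bash
python3 nav.py .36 -.16 .25 -1.2
```

```text
t 2.55 pos [ 0.0848 -0.1575  0.2633] psi -1.4067 F [ 0.5 -1.5 -0.3] w 0.0853 g 0.0 j6 3.14
turn [-0.0309  0.0001 -0.0331] n>= 2 | shift after [ 0.34   -0.8519  0.0443] n>= 7
```

```bash
python3 -m inch '[[[-0.0077,0,-0.0083],[0,0,0],-1],[[-0.0077,0,-0.0083],[0,0,0],-1],[[-0.0077,0,-0.0083],[0,0,0],-1],[[-0.0077,0,-0.0083],[0,0,0],-1],[[0,0,0],[0.05,-0.12,0],-1],[[0,0,0],[0.05,-0.12,0],-1],[[0,0,0],[0.05,-0.12,0],-1],[[0,0,0],[0.05,-0.12,0],-1],[[0,0,0],[0.05,-0.12,0],-1],[[0,0,0],[0,0,0],-1]]'; python3 nav.py .40 -.157 .25 1.45
```

```text
clock: 3.38
eef_pos: [0.1485, -0.2174, 0.2731]
tool_rot: [0.849, -0.525, 0.03, -0.051]
ft_force: [0.4, -0.9, -0.1]
grip_width: 0.0854
grasp_force: 0.0
t 3.38 pos [ 0.1485 -0.2174  0.2731] psi -1.1079 F [ 0.4 -0.9 -0.1] w 0.0854 g 0.0 j6 3.14
turn [-0.0077 -0.0241 -0.4065] n>= 21 | shift after [0.301  0.8079 0.0771] n>= 7
```

```bash
python3 -m inch '[[[0,0,-0.0198],[0,0,0],-1],[[0,0,-0.0198],[0,0,0],-1],[[0,0,-0.0198],[0,0,0],-1],[[0,0,-0.0198],[0,0,0],-1],[[0,0,-0.0198],[0,0,0],-1],[[0,0,-0.0198],[0,0,0],-1],[[0,0,-0.0198],[0,0,0],-1],[[0,0,-0.0198],[0,0,0],-1],[[0,0,-0.0198],[0,0,0],-1],[[0,0,-0.0198],[0,0,0],-1]]'; python3 nav.py .40 -.157 .25 0.2;python3 nav.py .40 -.157 .25 1.45
```

```text
clock: 4.22
eef_pos: [0.1461, -0.2148, 0.2727]
tool_rot: [0.996, 0.07, 0.054, -0.024]
ft_force: [-0.3, 0.2, -0.8]
grip_width: 0.0854
grasp_force: 0.0
t 4.22 pos [ 0.1461 -0.2148  0.2727] psi 0.1378 F [-0.3  0.2 -0.8] w 0.0854 g 0.0 j6 1.89
turn [-0.006  -0.0177 -0.0095] n>= 1 | shift after [ 0.8677 -0.0208  0.0755] n>= 7
t 4.22 pos [ 0.1461 -0.2148  0.2727] psi 0.1378 F [-0.3  0.2 -0.8] w 0.0854 g 0.0 j6 1.89
turn [ 0.0059 -0.0192 -0.2082] n>= 11 | shift after [0.2933 0.8169 0.0755] n>= 7
```

```bash
python3 -m inch '[[[-0.006,-0.0177,-0.0095],[0,0,0],-1],[[0,0,0],[0.124,-0.003,0.011],-1],[[0,0,0],[0.124,-0.003,0.011],-1],[[0,0,0],[0.124,-0.003,0.011],-1],[[0,0,0],[0.124,-0.003,0.011],-1],[[0,0,0],[0.124,-0.003,0.011],-1],[[0,0,0],[0.124,-0.003,0.011],-1],[[0,0,0],[0.124,-0.003,0.011],-1],[[0,0,-0.0198],[0,0,0],-1],[[0,0,-0.0198],[0,0,0],-1]]';python3 -m inch '[[[0,0,-0.0198],[0,0,0],-1],[[0,0,-0.0198],[0,0,0],-1],[[0,0,-0.0198],[0,0,0],-1],[[0,0,-0.0198],[0,0,0],-1],[[0,0,-0.0198],[0,0,0],-1],[[0,0,-0.0198],[0,0,0],-1],[[0,0,-0.0198],[0,0,0],-1],[[0,0,-0.0198],[0,0,0],-1],[[0,0,0],[0,0,0],-1]]';python3 nav.py .40 -.157 .25 1.45
python3 - <<'E'
from h import *
c=vision.camera("wrist"); crop(c,0,0,512,384,1,"w2.png"); np.save("w2.npy",c)
im=cv2.imread("pics/w2.png"); cv2.imwrite("pics/w2.png",cv2.resize(im,(800,600),interpolation=cv2.INTER_CUBIC))
E
```

```text
clock: 5.05
eef_pos: [0.4026, -0.1583, 0.2498]
tool_rot: [0.975, 0.222, 0.002, -0.002]
ft_force: [-0.8, -0.9, -0.0]
grip_width: 0.0854
grasp_force: 0.0
clock: 5.8
eef_pos: [0.4009, -0.1591, 0.251]
tool_rot: [0.753, 0.658, 0.003, 0.0]
ft_force: [-0.6, -0.3, 0.1]
grip_width: 0.0855
grasp_force: 0.0
t 5.8 pos [ 0.4009 -0.1591  0.251 ] psi 1.4368 F [-0.6 -0.3  0.1] w 0.0855 g 0.0 j6 1.32
turn [ 0.0007 -0.0006 -0.0021] n>= 1 | shift after [ 0.0068 -0.0038  0.0033] n>= 1
```

View pics/w2.png

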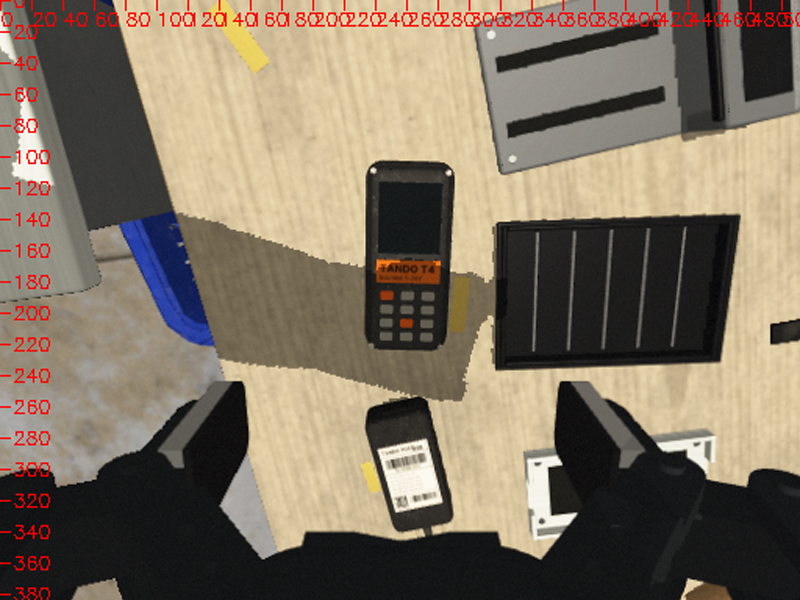

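The wrist view shows, in 800-scale pixels:
- Tester corners at (368,163), (452,165), (444,348), (367,345).
- Brick at about (410,465), with its stub at (428,533), towards -y.
- Tray corners at (497,222), (740,215), (722,360), (497,370).
- Dock front corners at (475,28) and (502,173).

```bash
python3 - <<'E'
from fit import *
c=np.load("w2.npy",allow_pickle=True).item(); np.set_printoptions(precision=4,suppress=True)
s=lambda P:np.array(P)*.64
best=lambda L,uv,**k:min((fit(c,L,uv,(.5,0,a),**k) for a in np.arange(-3,3.2,.8)),key=lambda t:t[1])
q=lambda a,b,z:[(a,b,z),(a,-b,z),(-a,-b,z),(-a,b,z)]
print("testB",best(q(.071,.031,.028),s([(368,163),(452,165),(444,348),(367,345)])))
B=[(-.046,-.026,.03),(-.046,.026,.03),(.062,.026,.03),(.062,-.026,.03)]
u=s([(395,530),(452,522),(428,398),(366,407)])
print("brick",best(B,u),best(B,u[[1,0,3,2]]))
u=s([(497,222),(740,215),(722,360),(497,370)])
print("tray",best(q(.089,.058,.018),u),best(q(.089,.058,.018),u[[1,2,3,0]]))
print("dockB front",pt(c,s([(475,28),(502,173)]),.008))
print("tester ctr chk",pt(c,s([(410,163),(406,348)]),.03))
E
```

```text
testB (array([ 0.4068, -0.1652,  1.4144]), np.float64(3.1483654658436544))
brick (array([ 0.3878, -0.3398,  1.6587]), np.float64(28.319512569214105)) (array([ 0.3877, -0.3387,  1.6254]), np.float64(2.0777499925864915))
tray (array([ 0.5575, -0.2193,  1.5271]), np.float64(25.72289756117859)) (array([ 0.5576, -0.2138, -0.094 ]), np.float64(0.7691780904904383))
dockB front [[ 0.4728 -0.016 ]
 [ 0.4828 -0.1141]]
tester ctr chk [[ 0.4172 -0.0979]
 [ 0.3969 -0.2303]]
```

```bash
python3 nav.py .406 -.145 .07 1.43
```

```text
t 5.85 pos [ 0.4009 -0.1591  0.2511] psi 1.4323 F [ 0.1 -0.1  1.3] w 0.0855 g 0.0 j6 1.33
turn [ 0.0007 -0.0006  0.0004] n>= 1 | shift after [0.0488 0.0103 0.6035] n>= 5
```

```bash
python3 -m inch '[[[0.0007,-0.0006,0.0004],[0.01,0.002,0.12],-1],[[0,0,0],[0.01,0.002,0.12],-1],[[0,0,0],[0.01,0.002,0.12],-1],[[0,0,0],[0.01,0.002,0.12],-1],[[0,0,0],[0.01,0.002,0.12],-1],[[0,0,0],[0,0,0],-1],[[0,0,0],[0,0,0],-1]]';python3 nav.py .406 -.145 .003 1.43
python3 - <<'E'
from h import *
c=vision.camera("wrist"); crop(c,0,0,512,384,1,"w3.png")
d=vision.camera("side"); np.save("w3.npy",[c,d]); p=proj(d,[.406,-.155,.03])[0]; print(p,proj(d,telemetry.get_obs()["eef_pos"]))
crop(d,int(p[0])-64,int(p[1])-80,128,96,4,"s3.png")
a=cv2.imread("pics/w3.png");b=cv2.imread("pics/s3.png"); cv2.imwrite("pics/ws3.png",cv2.resize(np.hstack([cv2.resize(a,(512,384)),b]),(800,300),interpolation=cv2.INTER_AREA))
E
```

```text
clock: 6.43
eef_pos: [0.4045, -0.1436, 0.0704]
tool_rot: [0.755, 0.656, -0.001, -0.002]
ft_force: [-0.4, 0.5, 0.5]
grip_width: 0.0857
grasp_force: 0.0
t 6.43 pos [ 0.4045 -0.1436  0.0704] psi 1.431 F [-0.4  0.5  0.5] w 0.0857 g 0.0 j6 1.37
turn [-0.0007 -0.0002  0.0002] n>= 1 | shift after [-0.0039  0.0056  0.2246] n>= 2
[303.87895814 178.96910247] [[303.25720169 169.58785897]]
```

View pics/ws3.png

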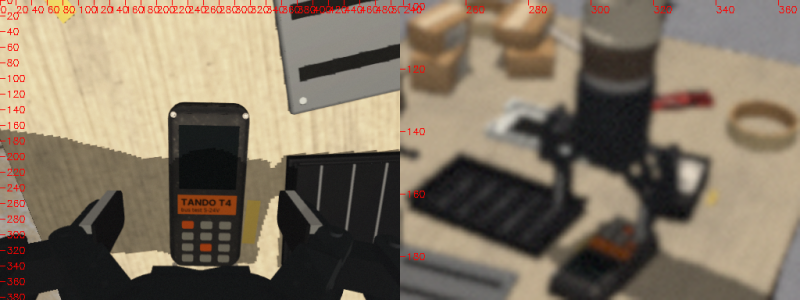

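```bash
python3 - <<'E'
from h import *
c,d=np.load("w3.npy",allow_pickle=True); s=lambda P:np.array(P)*1.28
print(c["cx"],c["cy"]); P=pt(c,s([(172,110),(248,110),(210,104),(208,265)]),.028); print(P, np.arctan2(*(P[2]-P[3])[::-1]), (P[2]+P[3])/2)
t=R.from_quat(telemetry.get_obs()["tool_rot"]).as_matrix(); print((t.T@(c["pose"][:3,3]-telemetry.get_obs()["eef_pos"])),(t.T@c["pose"][:3,:3]))
E
```

```text
256.51632869378375 191.42632845007196
[[ 0.39140514 -0.09625518]
 [ 0.44494939 -0.10375148]
 [ 0.41873758 -0.09582417]
 [ 0.39955705 -0.22962575]] 1.428415799439796 [ 0.40914732 -0.16272496]
[ 0.06804119 -0.00131411 -0.13973913] [[-5.73132235e-04  9.63591500e-01  2.67378183e-01]
 [ 9.99962563e-01 -1.75626374e-03  8.47276156e-03]
 [ 8.63386763e-03  2.67373029e-01 -9.63554420e-01]]
```

```bash
python3 nav.py .411 -.148 .003 1.43
```

```text
t 6.53 pos [ 0.4078 -0.1449  0.0733] psi 1.4315 F [0.4 0.5 0.5] w 0.0851 g 0.0 j6 1.37
turn [0.0006 0.     0.0002] n>= 1 | shift after [-0.0088  0.012   0.2344] n>= 2
```

```bash
python3 -m inch '[[[0,0,0],[-0.008,0.014,0.09],-1],[[0,0,0],[0,0,0.07],-1],[[0,0,0],[0,0,0.04],-1],[[0,0,0],[0,0,0.02],-1],[[0,0,0],[0,0,0],-1]]';python3 -m inch '[[[0,0,0],[0,0,0],1],[[0,0,0],[0,0,0],1],[[0,0,0],[0,0,0],1],[[0,0,0],[0,0,0],1],[[0,0,0],[0,0,0],1],[[0,0,0],[0,0,0],1]]'
```

```text
clock: 6.95
eef_pos: [0.4113, -0.1476, 0.0065]
tool_rot: [0.754, 0.656, 0.001, 0.001]
ft_force: [-0.6, -0.3, 0.6]
grip_width: 0.0851
grasp_force: 0.0
clock: 7.45
eef_pos: [0.4107, -0.1475, 0.0079]
tool_rot: [0.754, 0.656, 0.001, 0.001]
ft_force: [-5.1, 0.9, 12.8]
grip_width: 0.0608
grasp_force: 61.9
```

```bash
python3 -m inch '[[[0,0,0],[0,0,-0.05],1],[[0,0,0],[0,0,-0.1],1],[[0,0,0],[0,0,-0.12],1],[[0,0,0],[0,0,-0.1],1],[[0,0,0],[0,0,0],1]]';python3 -m inch '[[[0,0,-0.0191],[0,0,0],1],[[0,0,-0.0191],[0,0,0],1],[[0,0,-0.0191],[0,0,0],1],[[0,0,-0.0191],[0,0,0],1],[[0,0,-0.0191],[0,0,0],1],[[0,0,-0.0191],[0,0,0],1],[[0,0,-0.0191],[0,0,0],1],[[0,0,-0.0191],[0,0,0],1],[[0,0,-0.0191],[0,0,0],1],[[0,0,-0.0191],[0,0,0],1]]';python3 -m inch '[[[0,0,-0.0191],[0,0,0],1],[[0,0,-0.0191],[0,0,0],1],[[0,0,-0.0191],[0,0,0],1],[[0,0,-0.0191],[0,0,0],1],[[0,0,-0.0191],[0,0,0],1],[[0,0,0],[0,0,0],1],[[0,0,0],[0,0,0],1]]';python3 nav.py .46 -.062 .09 3.23
```

```text
clock: 7.87
eef_pos: [0.4145, -0.1487, 0.1232]
tool_rot: [0.754, 0.657, 0.004, 0.006]
ft_force: [1.0, -0.5, -4.2]
grip_width: 0.0601
grasp_force: 66.4
clock: 8.7
eef_pos: [0.4095, -0.1469, 0.1161]
tool_rot: [0.249, 0.969, 0.0, -0.0]
ft_force: [-0.4, -1.1, -3.5]
grip_width: 0.0603
grasp_force: 66.1
clock: 9.28
eef_pos: [0.4096, -0.1469, 0.1163]
tool_rot: [-0.044, 0.999, 0.0, 0.0]
ft_force: [0.7, 0.2, -4.3]
grip_width: 0.0599
grasp_force: 66.0
t 9.28 pos [ 0.4096 -0.1469  0.1163] psi -3.0534 F [ 0.7  0.2 -4.3] w 0.0599 g 66.0 j6 -0.43
turn [ 0.0001  0.     -0.    ] n>= 1 | shift after [-0.1923  0.2672  0.0875] n>= 3
```

```bash
python3 -m inch '[[[0,0,0],[-0.064,0.09,0],1],[[0,0,0],[-0.064,0.09,0],1],[[0,0,0],[-0.064,0.09,0],1],[[0,0,0],[0,0,0],1],[[0,0,0],[0,0,0],1],[[0,0,0],[0,0,0],1]]';python3 nav.py .46 -.062 .09 3.23
python3 - <<'E'
from h import *
c=vision.camera("wrist"); crop(c,0,0,512,384,1,"w4.png"); np.save("w4.npy",[c]); 
im=cv2.imread("pics/w4.png"); cv2.imwrite("pics/w4.png",cv2.resize(im,(800,600),interpolation=cv2.INTER_CUBIC))
E
```

```text
clock: 9.78
eef_pos: [0.4595, -0.0611, 0.1163]
tool_rot: [-0.045, 0.999, 0.0, -0.0]
ft_force: [0.5, -0.4, -4.4]
grip_width: 0.0599
grasp_force: 66.3
t 9.78 pos [ 0.4595 -0.0611  0.1163] psi -3.0511 F [ 0.5 -0.4 -4.4] w 0.0599 g 66.3 j6 -0.22
turn [ 0.     -0.0001  0.0003] n>= 1 | shift after [-0.0015 -0.0031  0.0877] n>= 1
```

View pics/w4.png

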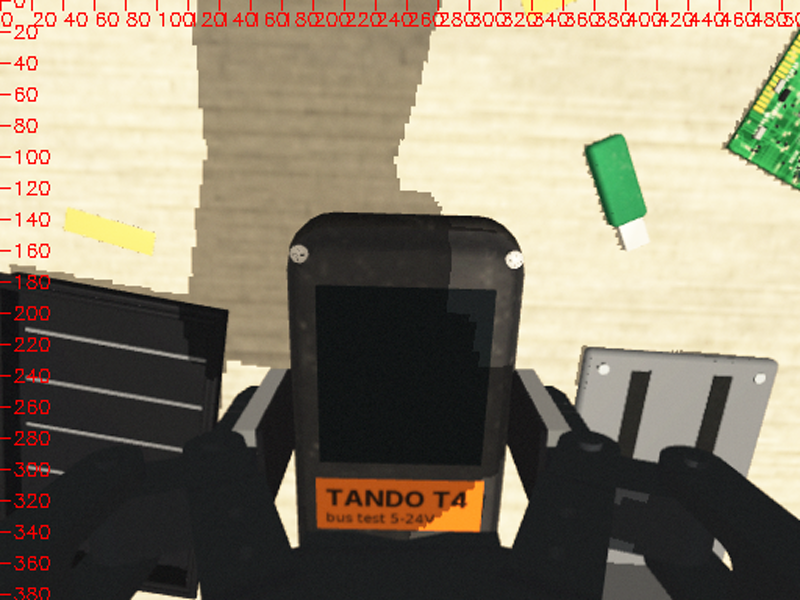

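The view shows the held tester centred between the fingers. Dock A's front corners are at (582,350) and (778,361). I'll shift sideways to see dock B's front the same way.

```bash
python3 -m inch '[[[0,0,0],[0,-0.13,0],1],[[0,0,0],[0,-0.13,0],1],[[0,0,0],[0,-0.13,0],1],[[0,0,0],[0,-0.13,0],1],[[0,0,0],[0,0,0],1],[[0,0,0],[0,0,0],1],[[0,0,0],[0,0,0],1]]'
python3 - <<'E'
from h import *
c=vision.camera("wrist"); crop(c,300,150,200,150,4,"w5.png"); o=telemetry.get_obs(); np.save("w5.npy",[c]); print(o["eef_pos"])
d=np.load("w4.npy",allow_pickle=True)[0]
P=pt(d,np.array([(582,350),(778,361)])*.64,.008); v=P[1]-P[0]; print("dockA front",P,P.mean(0),np.linalg.norm(v),np.arctan2(-v[0],v[1]))
E
```

```text
clock: 10.42
eef_pos: [0.473, -0.2173, 0.1162]
tool_rot: [-0.044, 0.999, 0.001, -0.0]
ft_force: [-0.0, 0.2, -4.9]
grip_width: 0.06
grasp_force: 66.6
[ 0.47311142 -0.21646085  0.11628832]
dockA front [[0.4809062  0.03432876]
 [0.47786548 0.13883837]] [0.47938584 0.08658356] 0.10455383392325723 0.029086977135358554
```

View pics/w5.png

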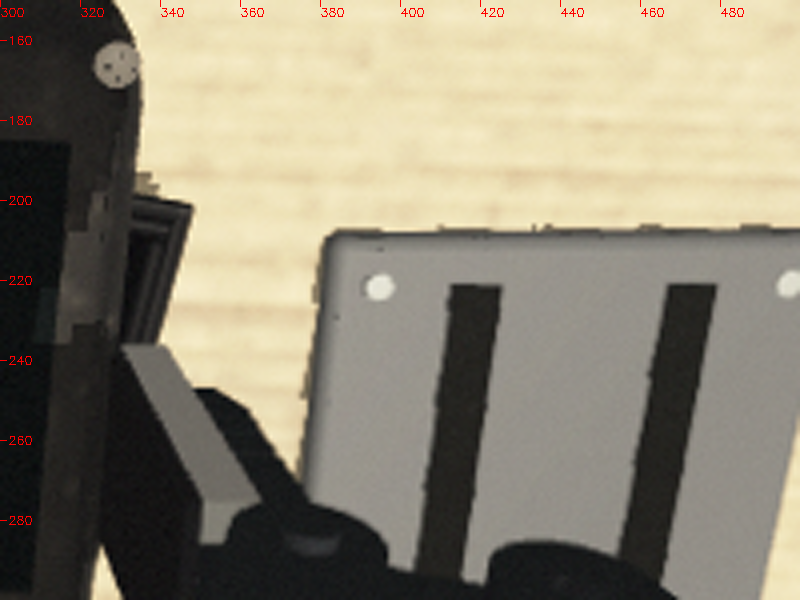

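```bash
python3 - <<'E'
from h import *
np.set_printoptions(precision=4,suppress=True)
d=np.load("w4.npy",allow_pickle=True)[0]; c=np.load("w5.npy",allow_pickle=True)[0]
def rep(n,P):
    v=P[1]-P[0]; a=np.arctan2(-v[0],v[1]); print(n,"mid",P.mean(0),"len",np.linalg.norm(v),"yaw",a); return P.mean(0),a
f,a=rep("A front",pt(d,np.array([(582,350),(778,361)])*.64,.008))
g,b=rep("A dots",pt(d,np.array([(603,369),(760,379)])*.64,.008))
k=np.linalg.norm(g-f)
g2,b2=rep("B dots",pt(c,[(395,221.75),(497.5,221.25)],.008))
print("B corner",pt(c,[(382,208.5)],.008))
for n,g_,b_ in(("A",g,(a+b)/2),("B",g2,b2)):
    print(n,"origin",g_+(.08-k)*np.array([np.cos(b_),np.sin(b_)]),b_,k)
E
```

```text
A front mid [0.4794 0.0866] len 0.10455383392325723 yaw 0.029086977135358554
A dots mid [0.4896 0.0897] len 0.0848104763405345 yaw 0.019768784993010505
B dots mid [ 0.4873 -0.0619] len 0.08427369978202756 yaw 0.09029838142914591
B corner [[ 0.4809 -0.1165]]
A origin [0.5589 0.0914] 0.02442788106418453 0.010674091631356563
B origin [ 0.5564 -0.0556] 0.09029838142914591 0.010674091631356563
```

```bash
python3 nav.py .486 -.0618 .116 3.232
```

```text
t 10.47 pos [ 0.4731 -0.2165  0.1163] psi -3.0518 F [-0.3 -0.1 -3.6] w 0.0602 g 66.6 j6 -0.52
turn [ 0.0002 -0.0001 -0.0001] n>= 1 | shift after [-0.0893  0.5096  0.001 ] n>= 4
```

```bash
python3 -m inch '[[[0,0,0],[-0.022,0.127,0],1],[[0,0,0],[-0.022,0.127,0],1],[[0,0,0],[-0.022,0.127,0],1],[[0,0,0],[-0.022,0.127,0],1],[[0,0,0],[0,0,0],1],[[0,0,0],[0,0,0.12],1],[[0,0,0],[0,0,0.12],1],[[0,0,0],[0,0,0],1],[[0,0,0],[0,0,0],1]]';python3 nav.py .496 -.0609 .019 3.232
```

```text
clock: 11.22
eef_pos: [0.4837, -0.0612, 0.0433]
tool_rot: [-0.046, 0.999, 0.001, -0.003]
ft_force: [-0.5, -0.1, -3.1]
grip_width: 0.0602
grasp_force: 67.7
t 11.22 pos [ 0.4837 -0.0612  0.0433] psi -3.0486 F [-0.5 -0.1 -3.1] w 0.0602 g 67.7 j6 -0.22
turn [ 0.0003 -0.0009  0.0004] n>= 1 | shift after [-0.0408 -0.0028  0.081 ] n>= 1
```

```bash
python3 -m inch '[[[0,0,0],[0,-0.003,0.04],1],[[0,0,0],[0,0,0.04],1],[[0,0,0],[0,0,0],1],[[0,0,0],[-0.06,0,0],1],[[0,0,0],[-0.06,0,0],1],[[0,0,0],[-0.06,0,0],1],[[0,0,0],[0,0,0],1],[[0,0,0],[0,0,0],1]]';python3 nav.py .565 -.0547 .0165 3.232
```

```text
clock: 11.88
eef_pos: [0.543, -0.0585, 0.0232]
tool_rot: [-0.046, 0.999, -0.0, 0.003]
ft_force: [-0.5, -0.0, -5.3]
grip_width: 0.0601
grasp_force: 67.8
t 11.88 pos [ 0.543  -0.0585  0.0232] psi -3.05 F [-0.5 -0.  -5.3] w 0.0601 g 67.8 j6 -0.2
turn [-0.0001  0.0008  0.0002] n>= 1 | shift after [-0.074   0.0058  0.0222] n>= 1
```

```bash
python3 -m inch '[[[0,0,0],[-0.03,0.004,0.004],1],[[0,0,0],[-0.02,0,0],1],[[0,0,0],[0,0,0],1]]';python3 -m inch '[[[0,0,0],[-0.01,0,0],1],[[0,0,0],[-0.007,0,0],1],[[0,0,0],[0,0,0],1]]';python3 nav.py .565 -.0547 .0165 3.232
```

```text
clock: 12.13
eef_pos: [0.5573, -0.0557, 0.0204]
tool_rot: [-0.046, 0.999, 0.0, 0.002]
ft_force: [-0.1, 0.6, -4.7]
grip_width: 0.0605
grasp_force: 67.8
clock: 12.38
eef_pos: [0.5599, -0.0553, 0.0193]
tool_rot: [-0.046, 0.999, 0.0, -0.0]
ft_force: [-0.3, 0.2, -3.3]
grip_width: 0.0603
grasp_force: 67.9
t 12.38 pos [ 0.5599 -0.0553  0.0193] psi -3.0503 F [-0.3  0.2 -3.3] w 0.0603 g 67.9 j6 -0.19
turn [ 0.     -0.0001  0.0001] n>= 1 | shift after [-0.0172  0.0006  0.0092] n>= 1
```

```bash
python3 -m inch '[[[0,0,0],[-0.007,0,0.006],1],[[0,0,0],[0,0,0.004],1],[[0,0,0],[0,0,0],1]]';python3 -m inch '[[[0,0,0],[-0.007,0,0],1],[[0,0,0],[0,0,0],1],[[0,0,0],[0,0,0],1]]'; python3 -m inch '[[[0,0,0],[-0.007,0,0],1],[[0,0,0],[0,0,0],1],[[0,0,0],[0,0,0],1]]'
```

```text
clock: 12.63
eef_pos: [0.5599, -0.0554, 0.0163]
tool_rot: [-0.046, 0.999, 0.0, -0.002]
ft_force: [-6.0, -1.5, 2.3]
grip_width: 0.0598
grasp_force: 69.4
clock: 12.88
eef_pos: [0.56, -0.0554, 0.0163]
tool_rot: [-0.045, 0.999, -0.0, -0.004]
ft_force: [-11.3, -1.9, 4.2]
grip_width: 0.0603
grasp_force: 70.2
clock: 13.13
eef_pos: [0.5601, -0.0554, 0.0162]
tool_rot: [-0.045, 0.999, -0.0, -0.006]
ft_force: [-15.6, -2.0, 9.7]
grip_width: 0.0601
grasp_force: 71.1
```

```bash
python3 -m inch '[[[0,0,0],[0.012,0,0],1],[[0,0,0],[0,0,0],-1],[[0,0,0],[0,0,0],-1],[[0,0,0],[0,0,0],-1],[[0,0,0],[0,0,0],-1],[[0,0,0],[0,0,0],-1]]'; python3 -m inch '[[[0,0,0],[0,0,-0.1],-1],[[0,0,0],[0,0,-0.13],-1],[[0,0,0],[0,0,-0.13],-1],[[0,0,0],[0,0,-0.13],-1],[[0,0,0],[0,0,0],-1],[[0,0,0],[0,0,0],-1]]'
python3 - <<'E'
from h import *
d=vision.camera("side"); crop(d,190,130,160,120,5,"s6.png"); np.save("s6.npy",[d])
E
```

```text
clock: 13.63
eef_pos: [0.5643, -0.055, 0.0171]
tool_rot: [-0.046, 0.999, 0.0, 0.001]
ft_force: [-0.2, -0.1, 0.5]
grip_width: 0.0852
grasp_force: 0.0
clock: 14.13
eef_pos: [0.5658, -0.0552, 0.1673]
tool_rot: [-0.046, 0.999, -0.0, 0.005]
ft_force: [-0.9, 0.2, -0.5]
grip_width: 0.0855
grasp_force: 0.0
```

View pics/s6.png

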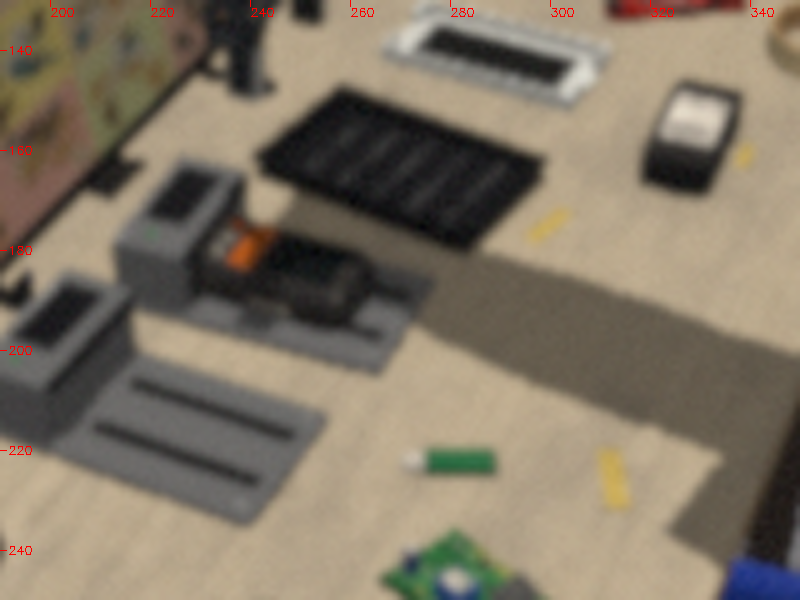

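```bash
python3 - <<'E'
from h import *
c=vision.camera("wrist"); np.save("w7.npy",[c]); crop(c,116,60,280,210,1,"w7.png")
im=cv2.imread("pics/w7.png"); cv2.imwrite("pics/w7.png",cv2.resize(im,(800,600),interpolation=cv2.INTER_CUBIC))
E
```

```text
(no output)
```

View pics/w7.png

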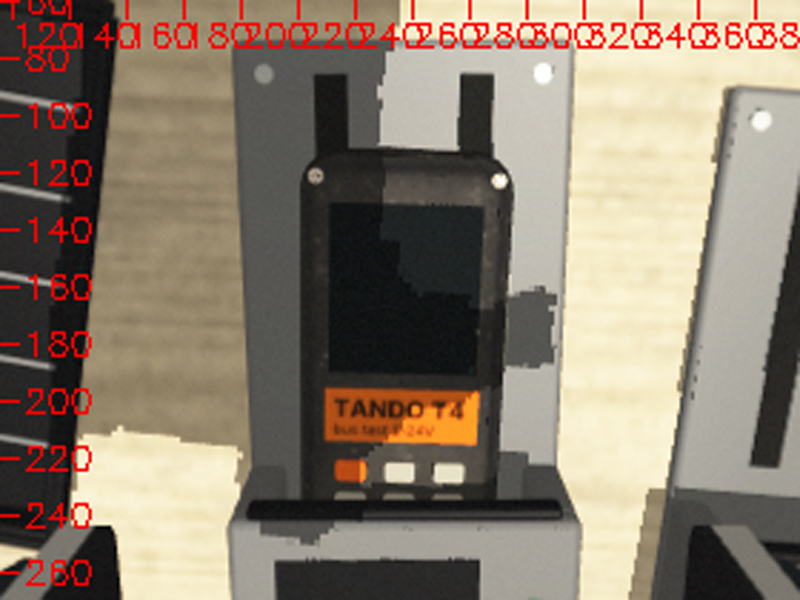

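```bash
python3 - <<'E'
from h import *
np.set_printoptions(precision=4,suppress=True)
c=np.load("w7.npy",allow_pickle=True)[0]; s=lambda P:np.array(P)*.35+[116,60]
d=pt(c,s([(264,73),(543,72)]),.008); v=d[0]-d[1]; a=np.arctan2(-v[0],v[1])
if v[1]<0: v=-v; a=np.arctan2(-v[0],v[1])
m=d.mean(0); o=m+.0693*np.array([np.cos(a),np.sin(a)]); print("dock",o,a,np.linalg.norm(v))
L=lambda P:(P-o)@np.array([[np.cos(a),-np.sin(a)],[np.sin(a),np.cos(a)]])
print("end top",L(pt(c,s([(350,150),(408,149),(460,152)]),.036)),"screws",L(pt(c,s([(315,175),(500,180)]),.038)))
print("edges",L(pt(c,s([(302,300),(506,300),(302,480),(497,480)]),.038)))
print("hood front roof edge", L(pt(c,s([(250,501),(560,505)]),.056)))
E
```

```text
dock [ 0.5553 -0.0559] 0.09485155404982046 0.0841011020297646
end top [[-0.0477 -0.0151]
 [-0.0479  0.0011]
 [-0.0471  0.0156]] screws [[-0.0411 -0.0248]
 [-0.0395  0.0268]]
edges [[-0.0056 -0.0296]
 [-0.0054  0.0293]
 [ 0.0501 -0.0314]
 [ 0.0504  0.0281]]
hood front roof edge [[ 0.0492 -0.0444]
 [ 0.0508  0.0444]]
```

Tester 2 is seated: its screen end is at dock x = -0.0475, against -0.047 expected. Next is the other tester.

```bash
python3 nav.py .58 .28 .2 -1.2
```

```text
t 14.23 pos [ 0.5629 -0.055   0.1632] psi -3.0501 F [-0.2 -0.6 -0.7] w 0.0851 g 0.0 j6 -0.19
turn [-1.000e-04  1.000e-04 -2.945e-01] n>= 15 | shift after [-1.0201 -0.4577 -0.1227] n>= 9
```

```bash
python3 -m inch '[[[0,0,-0.0196],[0,0,-0.012],-1],[[0,0,-0.0196],[0,0,-0.012],-1],[[0,0,-0.0196],[0,0,-0.012],-1],[[0,0,-0.0196],[0,0,-0.012],-1],[[0,0,-0.0196],[0,0,-0.012],-1],[[0,0,-0.0196],[0,0,-0.012],-1],[[0,0,-0.0196],[0,0,-0.012],-1],[[0,0,-0.0196],[0,0,-0.012],-1],[[0,0,-0.0196],[0,0,-0.012],-1],[[0,0,-0.0196],[0,0,-0.012],-1]]' && python3 -m inch '[[[0,0,-0.0196],[0,0,0],-1],[[0,0,-0.0196],[0,0,0],-1],[[0,0,-0.0196],[0,0,0],-1],[[0,0,-0.0196],[0,0,0],-1],[[0,0,-0.0196],[0,0,0],-1],[[0,0,0],[0,0,0],-1]]' && python3 -m inch '[[[0,0,0],[-0.113,-0.051,0],-1],[[0,0,0],[-0.113,-0.051,0],-1],[[0,0,0],[-0.113,-0.051,0],-1],[[0,0,0],[-0.113,-0.051,0],-1],[[0,0,0],[-0.113,-0.051,0],-1],[[0,0,0],[-0.113,-0.051,0],-1],[[0,0,0],[-0.113,-0.051,0],-1],[[0,0,0],[-0.113,-0.051,0],-1],[[0,0,0],[-0.113,-0.051,0],-1],[[0,0,0],[0,0,0],-1]]'; python3 nav.py .58 .28 .2 -1.2
python3 - <<'E'
from h import *
c=vision.camera("wrist"); np.save("w8.npy",[c]); crop(c,0,0,512,384,1,"w8.png")
im=cv2.imread("pics/w8.png"); cv2.imwrite("pics/w8.png",cv2.resize(im,(800,600),interpolation=cv2.INTER_CUBIC))
E
```

```text
clock: 15.07
eef_pos: [0.5618, -0.0549, 0.1972]
tool_rot: [-0.617, 0.787, 0.001, -0.001]
ft_force: [-1.0, -0.5, -0.7]
grip_width: 0.0852
grasp_force: 0.0
clock: 15.57
eef_pos: [0.5619, -0.0549, 0.1972]
tool_rot: [0.825, -0.565, -0.002, 0.001]
ft_force: [-0.7, -0.0, 0.4]
grip_width: 0.0859
grasp_force: 0.0
clock: 16.4
eef_pos: [0.5805, 0.2859, 0.197]
tool_rot: [0.826, -0.564, -0.001, -0.0]
ft_force: [-0.8, -1.4, -0.3]
grip_width: 0.0854
grasp_force: 0.0
t 16.4 pos [0.5805 0.2859 0.197 ] psi -1.1987 F [-0.8 -1.4 -0.3] w 0.0854 g 0.0 j6 -1.49
turn [0.0001 0.0004 0.0002] n>= 1 | shift after [ 0.0178  0.0087 -0.0101] n>= 1
```

View pics/w8.png

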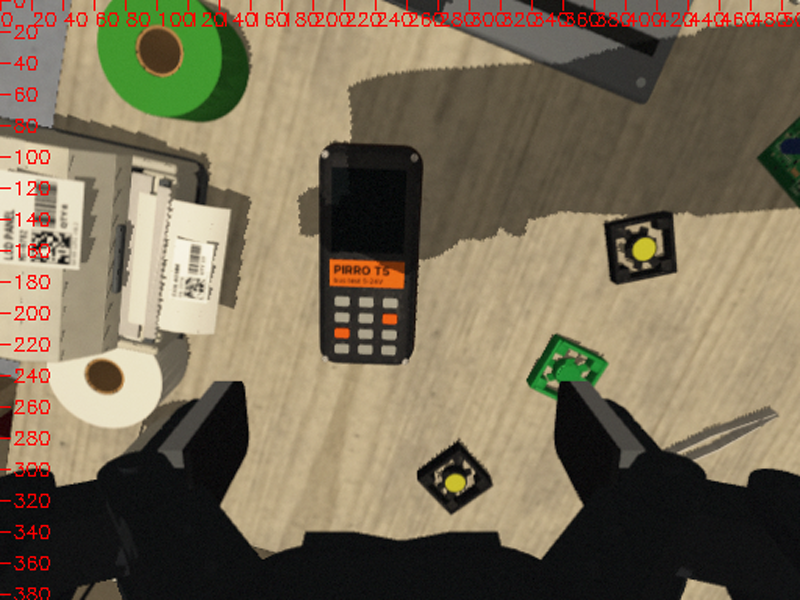

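```bash
python3 - <<'E'
from h import *
np.set_printoptions(precision=4,suppress=True)
c=np.load("w8.npy",allow_pickle=True)[0]; s=lambda P:np.array(P)*.64
P=pt(c,s([(324,154),(415,158),(325,358),(405,361),(370,146),(364,363)]),.03)
print(P); a=P[:2].mean(0)-P[2:4].mean(0); b=P[4]-P[5]
for v in(a,b): print(np.linalg.norm(v),np.arctan2(v[1],v[0]))
ce=P[:4].mean(0); print("ctr",ce,P[4:].mean(0), "edges",pt(c,s([(320,250),(419,250)]),.03))
for n,q in(("f1",[(605,220),(670,212),(677,275),(612,283)]),("f2",[(418,473),(459,441),(491,479),(453,512)])):
    Q=pt(c,s(q),.015); e=Q[1]-Q[0]; print(n,Q.mean(0),np.degrees(np.arctan2(e[1],e[0])),np.linalg.norm(e))
print("hubs",pt(c,s([(644,249),(455,483)]),.015))
print("dockA corner",pt(c,s([(645,103)]),.008))
E
```

```text
[[0.647  0.2379]
 [0.5973 0.2209]
 [0.6052 0.357 ]
 [0.5567 0.3403]
 [0.6238 0.2241]
 [0.5807 0.3511]]
0.12613994494571895 -1.238124671820874
0.13412669974234148 -1.2436960747945143
ctr [0.6015 0.289 ] [0.6023 0.2876] edges [[0.6309 0.2917]
 [0.5752 0.27  ]]
f1 [0.4426 0.2198] -151.51619274520144 0.04065082892567683
f2 [0.4875 0.4167] -116.5152167775161 0.03877846066354179
hubs [[0.4405 0.2196]
 [0.4856 0.4216]]
dockA corner [[0.4792 0.1402]]
```

```bash
python3 nav.py .607 .274 .006 -1.24
```

```text
t 16.45 pos [0.5806 0.2827 0.197 ] psi -1.2004 F [ 0.8 -0.7 -0.4] w 0.0852 g 0.0 j6 -1.49
turn [0.0003 0.     0.0063] n>= 1 | shift after [ 0.0562 -0.0738  0.6368] n>= 5
```

```bash
python3 -m inch '[[[0,0,0.0063],[0,0,0],-1],[[0,0,0],[0.028,-0.037,0.09],-1],[[0,0,0],[0.028,-0.037,0.1],-1],[[0,0,0],[0,0,0.13],-1],[[0,0,0],[0,0,0.1],-1],[[0,0,0],[0,0,0],-1],[[0,0,0],[0,0,0],-1]]'; python3 nav.py .607 .274 .006 -1.24; python3 - <<'E'
from h import *
c=vision.camera("wrist"); np.save("w9.npy",[c]); crop(c,0,0,512,384,1,"w9.png")
E
```

```text
clock: 17.03
eef_pos: [0.6062, 0.2684, 0.0709]
tool_rot: [0.812, -0.583, -0.001, 0.003]
ft_force: [0.8, -0.4, 1.1]
grip_width: 0.0854
grasp_force: 0.0
t 17.03 pos [0.6062 0.2684 0.0709] psi -1.2452 F [ 0.8 -0.4  1.1] w 0.0854 g 0.0 j6 -1.48
turn [ 0.001  -0.0001 -0.0008] n>= 1 | shift after [-0.017  -0.0085  0.2162] n>= 2
```

View pics/w9.png

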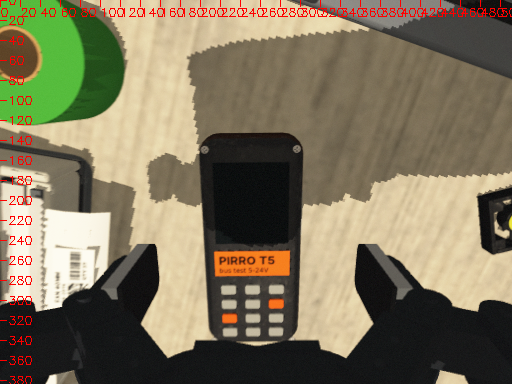

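```bash
python3 - <<'E'
from h import *
c=np.load("w9.npy",allow_pickle=True)[0]
P=pt(c,[(204,149),(297,149),(252,340),(250.5,134)],.03); m=P[:2].mean(0); v=P[1]-P[0]; y=np.arctan2(v[0],-v[1]); print(P,m,y, y+np.pi); w=P[3]-P[2]; a=np.arctan2(w[1],w[0]); print(a,"ctr",(P[3]+P[2])/2,m-.0635*np.array([np.cos(a),np.sin(a)]))
E
python3 nav.py .607 .274 .006 -1.24
```

```text
[[0.64762014 0.23752189]
 [0.59869578 0.22106725]
 [0.5824737  0.3487888 ]
 [0.62577537 0.22147822]] [0.62315796 0.22929457] -1.2463528445388243 1.8952398090509688
-1.2429446399021715 ctr [0.60412454 0.28513351] [0.60271033 0.28941233]
t 17.08 pos [0.6083 0.2695 0.0738] psi -1.2446 F [-0.1  0.   0.8] w 0.0852 g 0.0 j6 -1.48
turn [ 0.0001 -0.0001 -0.0007] n>= 1 | shift after [-0.0155 -0.0007  0.226 ] n>= 2
```

```bash
python3 -m inch '[[[0,0,0],[-0.013,-0.003,0.09],-1],[[0,0,0],[0,0,0.07],-1],[[0,0,0],[0,0,0.04],-1],[[0,0,0],[0,0,0.022],-1],[[0,0,0],[0,0,0],-1]]';python3 -m inch '[[[0,0,0],[0,0,0],1],[[0,0,0],[0,0,0],1],[[0,0,0],[0,0,0],1],[[0,0,0],[0,0,0],1],[[0,0,0],[0,0,0],1],[[0,0,0],[0,0,0],1]]'
```

```text
clock: 17.5
eef_pos: [0.6081, 0.2743, 0.0073]
tool_rot: [0.813, -0.582, 0.0, -0.0]
ft_force: [-0.6, 0.1, 0.1]
grip_width: 0.0856
grasp_force: 0.0
clock: 18.0
eef_pos: [0.6083, 0.2746, 0.0109]
tool_rot: [0.813, -0.582, 0.001, -0.001]
ft_force: [-4.3, -2.3, 11.3]
grip_width: 0.0576
grasp_force: 76.7
```

```bash
python3 -m inch '[[[0,0,0],[0,0,0],-1],[[0,0,0],[0,0,0],-1],[[0,0,0],[0,0,0],-1],[[0,0,0],[0,0,0],-1],[[0,0,0],[0,0,0.017],-1],[[0,0,0],[0,0,0],-1],[[0,0,0],[0,0,0],-1]]';python3 -m inch '[[[0,0,0],[0,0,0],1],[[0,0,0],[0,0,0],1],[[0,0,0],[0,0,0],1],[[0,0,0],[0,0,0],1],[[0,0,0],[0,0,0],1],[[0,0,0],[0,0,0],1]]'; python3 - <<'E'
from h import *
c=vision.camera("wrist"); np.save("w10.npy",[c]); crop(c,0,0,512,384,1,"w10.png")
E
```

```text
clock: 18.58
eef_pos: [0.6075, 0.2741, 0.0011]
tool_rot: [0.813, -0.582, -0.0, 0.0]
ft_force: [-0.1, -0.8, 0.0]
grip_width: 0.0853
grasp_force: 0.0
clock: 19.08
eef_pos: [0.6085, 0.2746, 0.0026]
tool_rot: [0.813, -0.582, 0.001, -0.001]
ft_force: [0.1, -0.3, 2.7]
grip_width: 0.0616
grasp_force: 66.7
```

View pics/w10.png

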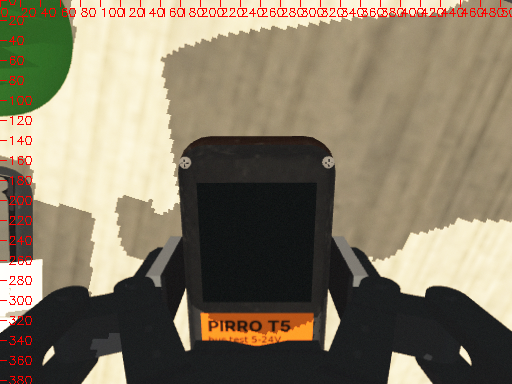

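Tester squarely gripped (61.6 mm), centred between the pads, with screws at (185,162) and (328,162). I've now viewed the permitted 14 pictures, so from here I'll measure by image code only.

```bash
python3 -m inch '[[[0,0,0],[0,0,-0.05],1],[[0,0,0],[0,0,-0.1],1],[[0,0,0],[0,0,-0.13],1],[[0,0,0],[0,0,-0.12],1],[[0,0,0],[0,0,0],1]]';python3 -m inch '[[[0,0,0.0187],[0,0,0],1],[[0,0,0.0187],[0,0,0],1],[[0,0,0.0187],[0,0,0],1],[[0,0,0.0187],[0,0,0],1],[[0,0,0.0187],[0,0,0],1],[[0,0,0.0187],[0,0,0],1],[[0,0,0.0187],[0,0,0],1],[[0,0,0.0187],[0,0,0],1],[[0,0,0.0187],[0,0,0],1],[[0,0,0.0187],[0,0,0],1]]';python3 -m inch '[[[0,0,0.0187],[0,0,0],1],[[0,0,0.0187],[0,0,0],1],[[0,0,0.0187],[0,0,0],1],[[0,0,0.0187],[0,0,0],1],[[0,0,0.0187],[0,0,0],1],[[0,0,0.0187],[0,0,0],1],[[0,0,0],[0,0,0],1],[[0,0,0],[0,0,0],1]]';python3 nav.py .482 .088 .12 -3.118
```

```text
clock: 19.55
eef_pos: [0.6119, 0.2761, 0.1302]
tool_rot: [0.813, -0.582, 0.004, -0.006]
ft_force: [1.4, 0.5, -1.1]
grip_width: 0.0619
grasp_force: 66.8
clock: 20.38
eef_pos: [0.6067, 0.2738, 0.1197]
tool_rot: [-0.352, 0.936, -0.0, -0.002]
ft_force: [-0.9, 0.5, -2.3]
grip_width: 0.0621
grasp_force: 66.7
clock: 21.05
eef_pos: [0.607, 0.274, 0.1203]
tool_rot: [-0.011, 1.0, -0.0, -0.001]
ft_force: [0.2, 0.6, -2.5]
grip_width: 0.0624
grasp_force: 66.7
t 21.05 pos [0.607  0.274  0.1203] psi -3.1195 F [ 0.2  0.6 -2.5] w 0.0624 g 66.7 j6 0.4
turn [-0.0001 -0.0003 -0.0002] n>= 1 | shift after [ 0.4313 -0.61    0.001 ] n>= 6
```

```bash
python3 -m inch '[[[0,0,0],[0.072,-0.1017,0],1],[[0,0,0],[0.072,-0.1017,0],1],[[0,0,0],[0.072,-0.1017,0],1],[[0,0,0],[0.072,-0.1017,0],1],[[0,0,0],[0.072,-0.1017,0],1],[[0,0,0],[0.072,-0.1017,0],1],[[0,0,0],[0,0,0],1],[[0,0,0],[0,0,0.1],1],[[0,0,0],[0,0,0.13],1],[[0,0,0],[0,0,0.08],1]]';python3 -m inch '[[[0,0,0],[0,0,0],1],[[0,0,0],[0,0,0],1]]';python3 nav.py .484 .088 .014 -3.118
```

```text
clock: 21.88
eef_pos: [0.4809, 0.0885, 0.0269]
tool_rot: [-0.011, 1.0, 0.0, 0.0]
ft_force: [-0.5, -0.4, -4.5]
grip_width: 0.0617
grasp_force: 66.8
clock: 22.05
eef_pos: [0.4804, 0.0887, 0.0278]
tool_rot: [-0.01, 1.0, -0.0, -0.002]
ft_force: [0.9, 0.5, -2.5]
grip_width: 0.0622
grasp_force: 67.7
t 22.05 pos [0.4804 0.0887 0.0278] psi -3.121 F [ 0.9  0.5 -2.5] w 0.0622 g 67.7 j6 0.16
turn [-0.0001 -0.0005 -0.0005] n>= 1 | shift after [-0.0119 -0.0026  0.0459] n>= 1
```

```bash
python3 -m inch '[[[0,0,0],[0,0,0.025],1],[[0,0,0],[0,0,0.02],1],[[0,0,0],[-0.058,0,0],1],[[0,0,0],[-0.058,0,0],1],[[0,0,0],[-0.058,0,0],1],[[0,0,0],[-0.058,0,0],1],[[0,0,0],[0,0,0],1],[[0,0,0],[0,0,0],1]]';python3 nav.py .568 .090 .011 -3.118
```

```text
clock: 22.72
eef_pos: [0.5534, 0.0905, 0.0164]
tool_rot: [-0.01, 1.0, 0.0, 0.002]
ft_force: [-0.8, 0.5, -4.1]
grip_width: 0.0617
grasp_force: 67.7
t 22.72 pos [0.5534 0.0905 0.0164] psi -3.1222 F [-0.8  0.5 -4.1] w 0.0617 g 67.7 j6 0.14
turn [ 0.0001  0.0006 -0.0007] n>= 1 | shift after [-0.0487 -0.0028  0.0179] n>= 1
```

```bash
python3 -m inch '[[[0,0,0],[-0.015,0,0.005],1],[[0,0,0],[0,0,0],1],[[0,0,0],[0,0,0],1]]';python3 -m inch '[[[0,0,0],[-0.01,0,0.005],1],[[0,0,0],[0,0,0],1],[[0,0,0],[0,0,0],1]]'; python3 -m inch '[[[0,0,0],[-0.01,0,0.003],1],[[0,0,0],[0,0,0],1],[[0,0,0],[0,0,0],1]]'
```

```text
clock: 22.97
eef_pos: [0.5556, 0.0903, 0.0139]
tool_rot: [-0.01, 1.0, 0.0, 0.0]
ft_force: [0.4, 0.0, -2.8]
grip_width: 0.062
grasp_force: 67.7
clock: 23.22
eef_pos: [0.559, 0.0904, 0.0124]
tool_rot: [-0.01, 1.0, 0.0, 0.0]
ft_force: [0.9, -0.5, -2.7]
grip_width: 0.0617
grasp_force: 67.7
clock: 23.47
eef_pos: [0.5623, 0.0904, 0.0115]
tool_rot: [-0.01, 1.0, 0.0, 0.001]
ft_force: [-0.3, -0.3, -2.7]
grip_width: 0.0618
grasp_force: 67.7
```

```bash
python3 -m inch '[[[0,0,0],[-0.01,0,0.003],1],[[0,0,0],[0,0,0],1],[[0,0,0],[0,0,0],1]]';python3 -m inch '[[[0,0,0],[-0.01,0,0.003],1],[[0,0,0],[0,0,0],1],[[0,0,0],[0,0,0],1]]'; python3 -m inch '[[[0,0,0],[-0.01,0,0],1],[[0,0,0],[0,0,0],1],[[0,0,0],[0,0,0],1]]'
```

```text
clock: 23.72
eef_pos: [0.5644, 0.0904, 0.0106]
tool_rot: [-0.01, 1.0, 0.0, -0.0]
ft_force: [-3.6, -0.5, -0.3]
grip_width: 0.0622
grasp_force: 68.0
clock: 23.97
eef_pos: [0.5644, 0.0904, 0.0106]
tool_rot: [-0.01, 1.0, 0.0, -0.003]
ft_force: [-11.9, -0.4, 11.4]
grip_width: 0.0622
grasp_force: 69.3
clock: 24.22
eef_pos: [0.5644, 0.0904, 0.0105]
tool_rot: [-0.01, 1.0, 0.0, -0.006]
ft_force: [-18.9, -0.2, 18.5]
grip_width: 0.0615
grasp_force: 70.0
```

```bash
python3 -m inch '[[[0,0,0],[0.015,0,-0.006],1],[[0,0,0],[0,0,0],-1],[[0,0,0],[0,0,0],-1],[[0,0,0],[0,0,0],-1],[[0,0,0],[0,0,0],-1],[[0,0,0],[0,0,0],-1]]'; python3 -m inch '[[[0,0,0],[0,0,-0.1],-1],[[0,0,0],[0,0,-0.13],-1],[[0,0,0],[0,0,-0.13],-1],[[0,0,0],[0,0,-0.13],-1],[[0,0,0],[0,0,0],-1],[[0,0,0],[0,0,0],-1],[[0,0,0],[0,0,0],-1]]'; python3 nav.py .388 -.33 .2 1.6
python3 - <<'E'
from h import *
c=vision.camera("wrist"); np.save("w11.npy",[c]); g=cv2.cvtColor(c["img"],cv2.COLOR_RGB2GRAY)
o=np.array([.559,.090]);a=.024;u=np.array([np.cos(a),np.sin(a)]);n=np.array([-u[1],u[0]])
for y in(-.012,0,.012):
    row=[]
    for x in np.arange(-.09,-.03,.003):
        p=proj(c,[*(o+x*u+y*n),.036])[0]; row.append(int(g[int(round(p[1])),int(round(p[0]))]))
    print(y,row)
row=[]
for y in np.arange(-.06,.061,.004):
    p=proj(c,[*(o-.02*u+y*n),.036])[0]; row.append(int(g[int(round(p[1])),int(round(p[0]))]))
print(row)
E
```

```text
clock: 24.72
eef_pos: [0.5675, 0.0905, 0.0117]
tool_rot: [-0.009, 1.0, 0.0, 0.001]
ft_force: [0.3, -0.5, 0.2]
grip_width: 0.0853
grasp_force: 0.0
clock: 25.3
eef_pos: [0.5665, 0.0904, 0.1585]
tool_rot: [-0.009, 1.0, 0.0, 0.001]
ft_force: [-0.7, 0.4, -0.7]
grip_width: 0.0855
grasp_force: 0.0
t 25.3 pos [0.5665 0.0904 0.1585] psi -3.1226 F [-0.7  0.4 -0.7] w 0.0855 g 0.0 j6 0.14
turn [2.000e-04 1.000e-04 2.484e-01] n>= 13 | shift after [-1.3835 -0.6357 -0.1385] n>= 12
-0.012 [214, 214, 219, 213, 136, 165, 165, 167, 162, 162, 164, 161, 162, 166, 32, 44, 43, 60, 61, 37]
0 [213, 216, 219, 209, 128, 169, 170, 169, 167, 167, 164, 168, 166, 165, 37, 43, 52, 66, 72, 29]
0.012 [206, 211, 200, 194, 123, 171, 170, 171, 170, 170, 168, 169, 168, 167, 55, 39, 47, 67, 66, 28]
[121, 121, 120, 119, 70, 72, 74, 72, 29, 31, 16, 17, 16, 14, 28, 29, 27, 29, 30, 30, 26, 52, 49, 164, 167, 166, 167, 214, 211, 215, 214]
```

```bash
python3 - <<'E'
from h import *
from scipy.ndimage import map_coordinates
def edges(f,o,a):
    c=np.load(f,allow_pickle=True)[0]; g=cv2.cvtColor(c["img"],cv2.COLOR_RGB2GRAY).astype(float)
    u=np.array([np.cos(a),np.sin(a)]);n=np.array([-u[1],u[0]])
    for y in(-.016,.008,.016):
        r=[]
        for z,lo,hi in((.008,-.095,-.065),(.036,-.058,-.04)):
            x=np.arange(lo,hi,.0005); p=proj(c,[[*(o+t*u+y*n),z] for t in x]); v=map_coordinates(g,[p[:,1],p[:,0]],order=1)
            d=np.gradient(v); r.append(round(x[np.argmin(d)],4))
        print(f,y,r,round(r[1]-r[0],4))
edges("w7.npy",np.array([.5553,-.0559]),.095)
edges("w11.npy",np.array([.559,.090]),.024)
E
```

```text
w7.npy -0.016 [np.float64(-0.079), np.float64(-0.0485)] 0.0305
w7.npy 0.008 [np.float64(-0.079), np.float64(-0.048)] 0.031
w7.npy 0.016 [np.float64(-0.079), np.float64(-0.048)] 0.031
w11.npy -0.016 [np.float64(-0.0715), np.float64(-0.044)] 0.0275
w11.npy 0.008 [np.float64(-0.08), np.float64(-0.0485)] 0.0315
w11.npy 0.016 [np.float64(-0.08), np.float64(-0.049)] 0.031
```

```bash
python3 -m inch '[[[0,0,0],[0.09,0,0],1],[[0,0,0],[0.09,0,0],1],[[0,0,0],[0.087,0,0],1],[[0,0,0],[0,0,0],1],[[0,0,0],[0,0,0],1],[[0,0,0],[0,0,0],1],[[0,0,0],[0,0,0.13],1],[[0,0,0],[0,0,0.13],1],[[0,0,0],[0,0,0.12],1],[[0,0,0],[0,0,0.075],1]]';python3 -m inch '[[[0,0,0],[0,0,0],1],[[0,0,0],[-0.01,0,0],1],[[0,0,0],[0,0,0],1]]';python3 -m inch '[[[0,0,0],[-0.02,0,0],1],[[0,0,0],[0,0,0],1],[[0,0,0],[0,0,0],1]]'
```

```text
clock: 26.18
eef_pos: [0.4855, 0.0886, 0.0182]
tool_rot: [-0.009, 1.0, -0.0, -0.001]
ft_force: [-0.9, 0.3, 0.7]
grip_width: -0.0001
grasp_force: 0.0
clock: 26.43
eef_pos: [0.492, 0.0894, 0.023]
tool_rot: [-0.009, 1.0, 0.0, 0.002]
ft_force: [1.2, 0.0, -0.9]
grip_width: 0.0
grasp_force: 0.0
clock: 26.68
eef_pos: [0.4975, 0.0894, 0.0236]
tool_rot: [-0.009, 1.0, 0.0, 0.002]
ft_force: [0.3, -0.5, 0.3]
grip_width: 0.0003
grasp_force: 0.0
```

```bash
for i in 1 2; do python3 -m inch '[[[0,0,0],[-0.01,0,0],1],[[0,0,0],[0,0,0],1],[[0,0,0],[0,0,0],1]]' | grep -E 'eef|ft_f'; done; python3 -m inch '[[[0,0,0],[-0.01,0,0],1],[[0,0,0],[0,0,0],1],[[0,0,0],[0,0,0],1]]'
```

```text
eef_pos: [0.4988, 0.0893, 0.0224]
ft_force: [0.0, -0.9, -0.5]
eef_pos: [0.5016, 0.0892, 0.022]
ft_force: [0.1, 0.7, 0.8]
clock: 27.43
eef_pos: [0.5021, 0.0892, 0.0217]
tool_rot: [-0.01, 1.0, 0.0, -0.002]
ft_force: [-6.2, 1.1, 4.3]
grip_width: -0.0001
grasp_force: 3.6
```

```bash
for i in 1 2 3; do python3 -m inch '[[[0,0,0],[-0.01,0,0],1],[[0,0,0],[0,0,0],1],[[0,0,0],[0,0,0],1]]' | grep -E 'eef|ft_f'; done
```

```text
eef_pos: [0.5023, 0.0892, 0.0215]
ft_force: [-11.8, 0.4, 11.4]
eef_pos: [0.5025, 0.0892, 0.0214]
ft_force: [-17.3, 0.5, 15.6]
eef_pos: [0.5026, 0.0892, 0.0212]
ft_force: [-23.5, 0.9, 22.1]
```

Tester 1 is home: a firm 23 N push didn't move it. Now the adapter.

```bash
python3 -m inch '[[[0,0,0],[0.06,0,0],-1],[[0,0,0],[0.06,0,-0.03],-1],[[0,0,0],[0,0,-0.13],-1],[[0,0,0],[0,0,-0.13],-1],[[0,0,0],[0,0,-0.13],-1],[[0,0,0],[0,0,-0.13],-1],[[0,0,0],[0,0,0],-1],[[0,0,0],[0,0,0],-1]]'; python3 nav.py .388 -.331 .2 1.63
```

```text
clock: 28.85
eef_pos: [0.4796, 0.0892, 0.1899]
tool_rot: [-0.01, 1.0, 0.001, 0.004]
ft_force: [-0.7, -0.6, -0.7]
grip_width: 0.0852
grasp_force: 0.0
t 28.85 pos [0.4796 0.0892 0.1899] psi -3.1225 F [-0.7 -0.6 -0.7] w 0.0852 g 0.0 j6 0.16
turn [0.0012 0.0009 0.2436] n>= 13 | shift after [-1.38   -0.3876 -0.0337] n>= 11
```

```bash
python3 -m inch '[[[0,0,0.0187],[0,0,0],-1],[[0,0,0.0187],[0,0,0],-1],[[0,0,0.0187],[0,0,0],-1],[[0,0,0.0187],[0,0,0],-1],[[0,0,0.0187],[0,0,0],-1],[[0,0,0.0187],[0,0,0],-1],[[0,0,0.0187],[0,0,0],-1],[[0,0,0.0187],[0,0,0],-1],[[0,0,0.0187],[0,0,0],-1],[[0,0,0.0187],[0,0,0],-1]]' >/dev/null; python3 -m inch '[[[0,0,0.0187],[0,0,0],-1],[[0,0,0.0187],[0,0,0],-1],[[0,0,0.0187],[0,0,0],-1],[[0,0,0],[-0.115,-0.0323,-0.003],-1],[[0,0,0],[-0.115,-0.0323,-0.003],-1],[[0,0,0],[-0.115,-0.0323,-0.003],-1],[[0,0,0],[-0.115,-0.0323,-0.003],-1],[[0,0,0],[-0.115,-0.0323,-0.003],-1],[[0,0,0],[-0.115,-0.0323,-0.003],-1],[[0,0,0],[-0.115,-0.0323,-0.003],-1]]' >/dev/null; python3 -m inch '[[[0,0,0],[-0.115,-0.0323,-0.003],-1],[[0,0,0],[-0.115,-0.0323,-0.003],-1],[[0,0,0],[-0.115,-0.0323,-0.003],-1],[[0,0,0],[-0.115,-0.0323,-0.003],-1],[[0,0,0],[-0.115,-0.0323,-0.003],-1],[[0,0,0],[0,0,0],-1],[[0,0,0],[0,0,0],-1],[[0,0,0],[0,0,0],-1]]'; python3 nav.py .388 -.331 .2 1.63; python3 - <<'E'
from h import *
np.set_printoptions(precision=4,suppress=True)
c=vision.camera("wrist"); np.save("w12.npy",[c]); im=c["img"]; g=cv2.cvtColor(im,cv2.COLOR_RGB2GRAY)
m=cv2.morphologyEx((g<75).astype(np.uint8),cv2.MORPH_OPEN,np.ones((3,3)))
n,l,s,ce=cv2.connectedComponentsWithStats(m)
for i in range(1,n):
    if s[i,4]>400:
        k=(l==i).astype(np.uint8); ct=max(cv2.findContours(k,0,2)[0],key=cv2.contourArea); r=cv2.minAreaRect(ct); print(s[i],ce[i].round(0),np.array(r[0]),np.array(r[1]),round(r[2],1))
        b=cv2.boxPoints(r); print("   corners",pt(c,b,.03).ravel())
E
```

```text
clock: 31.18
eef_pos: [0.3862, -0.3309, 0.1958]
tool_rot: [0.685, 0.729, 0.001, -0.002]
ft_force: [0.5, -0.5, -0.0]
grip_width: 0.0858
grasp_force: 0.0
t 31.18 pos [ 0.3862 -0.3309  0.1958] psi 1.6326 F [ 0.5 -0.5 -0. ] w 0.0858 g 0.0 j6 0.8
turn [-0.0002 -0.0005  0.0004] n>= 1 | shift after [-0.0007  0.006  -0.0141] n>= 1
[   0    0  120  122 5957] [83. 47.] [85.0744 38.9216] [169.2189  83.7138] 49.8
   corners [ 0.1594 -0.1959  0.2175 -0.1532  0.3063 -0.2486  0.247  -0.2995]
[  343     0   169   133 18075] [435.  61.] [427.  66.] [132. 168.] 90.0
   corners [ 0.4498 -0.1786  0.5917 -0.1685  0.62   -0.2773  0.4637 -0.2875]
[ 226  121   58  124 3438] [255. 175.] [254.5734 182.4357] [123.3615  55.3577] 88.6
   corners [ 0.3553 -0.2847  0.4056 -0.2804  0.4186 -0.4017  0.3629 -0.4067]
[    0   206   512   178 42044] [274. 327.] [255.5 294.5] [177. 511.] 90.0
   corners [ 0.1354 -0.3798  0.6391 -0.3484  0.6989 -0.5624  0.1017 -0.6005]
```

```bash
python3 nav.py .387 -.335 .011 1.655; python3 - <<'E'
from fit import *
c=np.load("w2.npy",allow_pickle=True).item(); np.set_printoptions(precision=4,suppress=True)
print(fit(c,[(-.079,.041,.014),(.079,.041,.014),(-.079,-.041,.014)],np.array([(525,455),(713,430),(530,540)])*.64,(.55,-.38,0)))
# bright, unsaturated pixels of the holder in w2 / w12
for f in("w2.npy","w12.npy"):
    c=np.load(f,allow_pickle=True); c=c.item() if c.shape==() else c[0]
    h=cv2.cvtColor(c["img"],cv2.COLOR_RGB2HSV); m=((h[...,1]<25)&(h[...,2]>190)).astype(np.uint8)
    n,l,s,ce=cv2.connectedComponentsWithStats(m)
    for i in range(1,n):
        if s[i,4]>150: 
            ct=max(cv2.findContours((l==i).astype(np.uint8),0,2)[0],key=cv2.contourArea); print(f,s[i],pt(c,cv2.boxPoints(cv2.minAreaRect(ct)),.014).ravel())
E
```

```text
t 31.23 pos [ 0.3866 -0.3304  0.1962] psi 1.6339 F [ 0.8  0.1 -0.3] w 0.0855 g 0.0 j6 0.8
turn [-0.0001 -0.0004 -0.0034] n>= 1 | shift after [-1.530e-02  1.000e-04  6.172e-01] n>= 5
(array([ 0.5601, -0.385 ,  0.0115]), np.float64(0.8621557519388675))
w2.npy [  8  57  26  62 751] [ 0.1346 -0.0151  0.1604 -0.0122  0.1605 -0.0772  0.1335 -0.0807]
w2.npy [421 279  37  24 334] [ 0.5911 -0.3499  0.6047 -0.3228  0.6469 -0.3539  0.6338 -0.382 ]
w2.npy [242 282  39  43 649] [ 0.3617 -0.3221  0.4016 -0.3165  0.4075 -0.3775  0.3661 -0.3837]
w2.npy [337 292  31  53 737] [ 0.4785 -0.3477  0.5146 -0.3466  0.5213 -0.4275  0.4834 -0.4289]
w12.npy [ 341  192  160   73 3779] [ 0.4825 -0.429   0.4765 -0.3481  0.6395 -0.3481  0.6563 -0.4304]
w12.npy [405 251  82  21 187] [ 0.5538 -0.4262  0.6385 -0.4044  0.6477 -0.4263  0.5616 -0.4487]
```

```bash
python3 -m inch '[[[0,0,-0.0034],[-0.015,0,0.1],-1],[[0,0,0],[0,0,0.13],-1],[[0,0,0],[0,0,0.13],-1],[[0,0,0],[0,0,0.11],-1],[[0,0,0],[0,0,0.09],-1],[[0,0,0],[0,0,0.057],-1],[[0,0,0],[0,0,0],-1],[[0,0,0],[0,0,0],-1],[[0,0,0],[0,0,0],-1]]';python3 -m inch '[[[0,0,0],[0,0,0],1],[[0,0,0],[0,0,0],1],[[0,0,0],[0,0,0],1],[[0,0,0],[0,0,0],1],[[0,0,0],[0,0,0],1],[[0,0,0],[0,0,0],1],[[0,0,0],[0,0,0],1]]'; python3 nav.py .387 -.335 .011 1.655
```

```text
clock: 31.98
eef_pos: [0.3887, -0.3359, 0.0136]
tool_rot: [0.676, 0.737, 0.001, 0.001]
ft_force: [0.1, 0.1, 0.3]
grip_width: 0.0854
grasp_force: 0.0
clock: 32.57
eef_pos: [0.3881, -0.3369, 0.0142]
tool_rot: [0.677, 0.736, 0.0, 0.002]
ft_force: [-1.8, 0.9, 7.0]
grip_width: 0.0507
grasp_force: 64.2
t 32.57 pos [ 0.3881 -0.3369  0.0142] psi 1.6544 F [-1.8  0.9  7. ] w 0.0507 g 64.2 j6 0.77
turn [ 0.0004  0.0003 -0.0001] n>= 1 | shift after [ 0.0067 -0.003   0.0106] n>= 1
```

```bash
python3 -m inch '[[[0,0,0],[0,0,-0.05],1],[[0,0,0],[0,0,-0.1],1],[[0,0,0],[0,0,-0.13],1],[[0,0,0],[0,0,-0.05],1],[[0,0,0],[0,0,0],1]]'|head -3;python3 -m inch '[[[0,0,-0.0185],[0,0,0],1],[[0,0,-0.0185],[0,0,0],1],[[0,0,-0.0185],[0,0,0],1],[[0,0,-0.0185],[0,0,0],1],[[0,0,-0.0185],[0,0,0],1],[[0,0,-0.0185],[0,0,0],1],[[0,0,-0.0185],[0,0,0],1],[[0,0,-0.0185],[0,0,0],1],[[0,0,-0.0185],[0,0,0],1],[[0,0,-0.0185],[0,0,0],1]]'|head -3;python3 -m inch '[[[0,0,-0.0185],[0,0,0],1],[[0,0,-0.0185],[0,0,0],1],[[0,0,-0.0185],[0,0,0],1],[[0,0,0],[0,0,0],1],[[0,0,0],[0,0,0],1]]';python3 nav.py .552 -.386 .11 3.16
```

```text
clock: 32.98
eef_pos: [0.3901, -0.3385, 0.1163]
tool_rot: [0.677, 0.736, 0.001, 0.005]
clock: 33.82
eef_pos: [0.3864, -0.3353, 0.1097]
tool_rot: [0.159, 0.987, 0.001, -0.001]
clock: 34.23
eef_pos: [0.3867, -0.3355, 0.1102]
tool_rot: [-0.011, 1.0, 0.001, -0.0]
ft_force: [0.2, 0.3, -2.6]
grip_width: 0.0505
grasp_force: 63.3
t 34.23 pos [ 0.3867 -0.3355  0.1102] psi -3.1205 F [ 0.2  0.3 -2.6] w 0.0505 g 63.3 j6 -0.74
turn [ 0.0003 -0.0001  0.0004] n>= 1 | shift after [-0.5478 -0.1783  0.0007] n>= 5
```

```bash
python3 -m inch '[[[0,0,0],[-0.11,-0.0357,0],1],[[0,0,0],[-0.11,-0.0357,0],1],[[0,0,0],[-0.11,-0.0357,0],1],[[0,0,0],[-0.11,-0.0357,0],1],[[0,0,0],[-0.108,-0.0357,0],1],[[0,0,0],[0,0,0],1],[[0,0,0],[0,0,0],1],[[0,0,0],[0,0,0],1]]';python3 nav.py .552 -.386 .018 3.16; python3 - <<'E'
from h import *
np.set_printoptions(precision=4,suppress=True)
c=vision.camera("wrist"); np.save("w13.npy",[c])
h=cv2.cvtColor(c["img"],cv2.COLOR_RGB2HSV); m=((h[...,1]<25)&(h[...,2]>150)).astype(np.uint8)
n,l,s,ce=cv2.connectedComponentsWithStats(m)
for i in range(1,n):
    if s[i,4]>80: 
        ct=max(cv2.findContours((l==i).astype(np.uint8),0,2)[0],key=cv2.contourArea); b=cv2.boxPoints(cv2.minAreaRect(ct)); print(s[i],b.ravel().round(0),pt(c,b,.014).ravel())
E
```

```text
clock: 34.9
eef_pos: [0.5521, -0.385, 0.1099]
tool_rot: [-0.011, 1.0, 0.001, -0.001]
ft_force: [-0.9, 1.2, -1.8]
grip_width: 0.0506
grasp_force: 63.3
t 34.9 pos [ 0.5521 -0.385   0.1099] psi -3.1188 F [-0.9  1.2 -1.8] w 0.0506 g 63.3 j6 -0.63
turn [ 0.0003 -0.0003  0.0007] n>= 1 | shift after [ 0.0005 -0.0032  0.3064] n>= 3
[ 2 12 18 11 97] [ 2. 14.  7.  8. 20. 20. 15. 26.] [ 0.4337 -0.5558  0.4303 -0.5519  0.4372 -0.5444  0.4406 -0.5482]
[ 14  23  81  85 964] [ 12.  26.  26.  15. 100. 102.  87. 113.] [ 0.4411 -0.55    0.4342 -0.5402  0.4888 -0.4963  0.4966 -0.5063]
[ 196   96  116   45 2908] [196. 139. 196.  96. 311.  97. 311. 140.] [ 0.5131 -0.4301  0.4834 -0.4291  0.4824 -0.3493  0.5121 -0.3477]
[   0  130   54   57 1663] [-14. 158.   3. 125.  67. 157.  51. 191.] [ 0.5304 -0.5847  0.5058 -0.5678  0.5283 -0.5241  0.554  -0.5401]
[   0  162   36   93 1540] [  0. 254.   0. 162.  35. 162.  35. 254.] [ 0.6073 -0.5885  0.5328 -0.5746  0.5323 -0.5485  0.6065 -0.5602]
[278 310  24  19 191] [278. 310. 301. 310. 301. 328. 278. 328.] [ 0.653  -0.3655  0.6527 -0.3464  0.6703 -0.3453  0.6707 -0.3648]
```

```bash
python3 -m inch '[[[0,0,0],[-0.006,-0.009,0],1],[[0,0,0],[0,0,0.1],1],[[0,0,0],[0,0,0.1],1],[[0,0,0],[0,0,0.06],1],[[0,0,0],[0,0,0.03],1],[[0,0,0],[0,0,0.01],1],[[0,0,0],[0,0,0],1],[[0,0,0],[0,0,0],1]]';python3 -m inch '[[[0,0,0],[0,0,0.006],1],[[0,0,0],[0,0,0],1],[[0,0,0],[0,0,0],1]]'
```

```text
clock: 35.62
eef_pos: [0.5559, -0.3892, 0.0235]
tool_rot: [-0.012, 1.0, -0.001, 0.002]
ft_force: [0.4, -0.9, -2.1]
grip_width: 0.0503
grasp_force: 63.3
clock: 35.87
eef_pos: [0.5557, -0.3888, 0.021]
tool_rot: [-0.012, 1.0, -0.0, 0.001]
ft_force: [-0.0, -0.2, -2.6]
grip_width: 0.0503
grasp_force: 63.3
```

```bash
python3 -m inch '[[[0,0,0],[0,0,0.007],1],[[0,0,0],[0,0,0],1],[[0,0,0],[0,0,0],1]]'|head -4;python3 -m inch '[[[0,0,0],[0,0,0.007],1],[[0,0,0],[0,0,0],1],[[0,0,0],[0,0,0],1]]'
```

```text
clock: 36.12
eef_pos: [0.5556, -0.3887, 0.0183]
tool_rot: [-0.012, 1.0, -0.0, 0.001]
ft_force: [0.7, -0.3, -0.3]
clock: 36.37
eef_pos: [0.5557, -0.3887, 0.0182]
tool_rot: [-0.012, 1.0, -0.0, 0.002]
ft_force: [-3.0, 1.5, 9.7]
grip_width: 0.0503
grasp_force: 64.6
```

```bash
python3 -m inch '[[[0,0,0],[0,0,-0.005],1],[[0,0,0],[0,0,0],-1],[[0,0,0],[0,0,0],-1],[[0,0,0],[0,0,0],-1],[[0,0,0],[0,0,0],-1],[[0,0,0],[0,0,0],-1]]'; python3 -m inch '[[[0,0,0],[0,0,-0.1],-1],[[0,0,0],[0,0,-0.13],-1],[[0,0,0],[0,0,-0.13],-1],[[0,0,0],[0,0,-0.13],-1],[[0,0,0],[0,0,-0.1],-1],[[0,0,0],[0,0,0],-1],[[0,0,0],[0,0,0],-1]]'; python3 - <<'E'
from h import *
np.set_printoptions(precision=4,suppress=True)
c=vision.camera("wrist"); np.save("w14.npy",[c]); g=cv2.cvtColor(c["img"],cv2.COLOR_RGB2GRAY)
for x in(.50,.53,.56):
    y=np.arange(-.440,-.335,.003); p=proj(c,np.c_[0*y+x,y,0*y+.02]).round().astype(int); print(x,[int(g[min(max(b,0),383),min(max(a,0),511)]) for a,b in p])
x=np.arange(.47,.65,.004); p=proj(c,np.c_[x,0*x-.388,0*x+.034]).round().astype(int); print([int(g[min(max(b,0),383),min(max(a,0),511)]) for a,b in p])
E
python3 nav.py .45 .19 .2 -1.8
```

```text
clock: 36.87
eef_pos: [0.555, -0.3883, 0.0168]
tool_rot: [-0.012, 1.0, 0.0, 0.0]
ft_force: [-0.1, -0.2, -0.4]
grip_width: 0.0855
grasp_force: 0.0
clock: 37.45
eef_pos: [0.5563, -0.3894, 0.1974]
tool_rot: [-0.012, 1.0, -0.002, 0.003]
ft_force: [0.6, 0.5, -1.1]
grip_width: 0.0856
grasp_force: 0.0
0.5 [90, 92, 91, 90, 123, 107, 137, 134, 135, 132, 135, 132, 131, 135, 133, 136, 132, 133, 133, 136, 134, 130, 140, 136, 134, 129, 135, 135, 243, 104, 235, 173, 173, 170, 169]
0.53 [80, 86, 85, 82, 116, 99, 132, 129, 21, 19, 124, 122, 122, 124, 122, 119, 118, 124, 121, 121, 124, 121, 121, 238, 45, 35, 248, 249, 249, 101, 237, 177, 177, 178, 175]
0.56 [86, 89, 87, 86, 125, 97, 128, 124, 67, 19, 74, 128, 133, 128, 128, 131, 133, 134, 136, 137, 138, 136, 135, 139, 118, 22, 123, 130, 127, 97, 120, 173, 173, 173, 175]
[95, 95, 86, 89, 135, 135, 134, 134, 14, 23, 21, 20, 19, 20, 21, 125, 73, 114, 69, 64, 73, 122, 120, 123, 121, 101, 134, 151, 201, 225, 42, 41, 40, 40, 38, 55, 60, 63, 67, 223, 178, 178, 167, 175, 166, 169]
t 37.5 pos [ 0.5552 -0.3886  0.1947] psi -3.1175 F [-0.1  0.8 -0.2] w 0.0856 g 0.0 j6 -0.64
turn [-3.000e-04  2.000e-04 -2.097e-01] n>= 11 | shift after [-1.7985  0.7796 -0.0175] n>= 15
```

Adapter is in the holder. Now I'll measure the fans and the green look-alike.

```bash
python3 nav.py .40 .27 .2 -2.644; python3 - <<'E'
from h import *
np.set_printoptions(precision=4,suppress=True)
c=np.load("w8.npy",allow_pickle=True)[0]
G=pt(c,np.array([(568,370)])*.64,.01)[0]; print("green",G)
for n,f,y in(("f1",np.array([.4420,.220]),28.5),("f2",np.array([.487,.419]),63.5)):
    v=G-f; print(n,np.linalg.norm(v),np.degrees(np.arctan2(v[1],v[0]))-y)
E
```

```text
t 37.5 pos [ 0.5552 -0.3886  0.1947] psi -3.1175 F [-0.1  0.8 -0.2] w 0.0856 g 0.0 j6 -0.64
turn [-0.0002  0.0003 -0.0754] n>= 4 | shift after [-0.5933  2.176  -0.0175] n>= 17
green [0.4463 0.3135]
f1 0.0935602674240658 58.87599803552733
f2 0.11311976665850763 -174.5966985461033
```

```bash
python3 nav.py .442 .22 .19 -2.644
```

```text
t 37.5 pos [ 0.5552 -0.3886  0.1947] psi -3.1175 F [-0.1  0.8 -0.2] w 0.0856 g 0.0 j6 -0.64
turn [-0.0002  0.0003 -0.0754] n>= 4 | shift after [-0.6368  1.9627  0.0158] n>= 15
```

```bash
python3 -m inch '[[[0,0,-0.0188],[0,0,0],-1],[[0,0,-0.0188],[0,0,0],-1],[[0,0,-0.0188],[0,0,0],-1],[[0,0,-0.0188],[0,0,0],-1],[[0,0,0],[-0.0398,0.1227,0.001],-1],[[0,0,0],[-0.0398,0.1227,0.001],-1],[[0,0,0],[-0.0398,0.1227,0.001],-1],[[0,0,0],[-0.0398,0.1227,0.001],-1],[[0,0,0],[-0.0398,0.1227,0.001],-1],[[0,0,0],[-0.0398,0.1227,0.001],-1]]'|head -2; python3 -m inch '[[[0,0,0],[-0.0398,0.1227,0.001],-1],[[0,0,0],[-0.0398,0.1227,0.001],-1],[[0,0,0],[-0.0398,0.1227,0.001],-1],[[0,0,0],[-0.0398,0.1227,0.001],-1],[[0,0,0],[-0.0398,0.1227,0.001],-1],[[0,0,0],[-0.0398,0.1227,0.001],-1],[[0,0,0],[-0.0398,0.1227,0.001],-1],[[0,0,0],[-0.0398,0.1227,0.001],-1],[[0,0,0],[-0.0398,0.1227,0.001],-1],[[0,0,0],[-0.0398,0.1227,0.001],-1]]'|head -2;python3 -m inch '[[[0,0,0],[0,0,0],-0.36],[[0,0,0],[0,0,0],-0.36],[[0,0,0],[0,0,0],-0.36]]'
cat > fan.py <<'E'
from h import *
np.set_printoptions(precision=4,suppress=True)
c=vision.camera("wrist"); o=telemetry.get_obs(); np.save("fan.npy",[c])
h=cv2.cvtColor(c["img"],cv2.COLOR_RGB2HSV); g=h[...,2]
m=((h[...,0]>22)&(h[...,0]<35)&(h[...,1]>150)&(g>90)).astype(np.uint8)
n,l,s,ce=cv2.connectedComponentsWithStats(m)
d=cv2.morphologyEx((g<70).astype(np.uint8),cv2.MORPH_CLOSE,np.ones((5,5)))
n2,l2,s2,_=cv2.connectedComponentsWithStats(d)
for i in range(1,n):
    if s[i,4]>30: print("hub",ce[i].round(1),s[i,4],pt(c,[ce[i]],.013)[0])
for i in range(1,n2):
    if 600<s2[i,4]<6000:
        ct=max(cv2.findContours((l2==i).astype(np.uint8),0,2)[0],key=cv2.contourArea); r=cv2.minAreaRect(ct); P=pt(c,cv2.boxPoints(r),.012); e=P[1]-P[0]
        print("dark",np.array(r[0]).round(1),np.array(r[1]).round(0),"ctr",P.mean(0),"edge deg",np.degrees(np.arctan2(e[1],e[0]))%90,np.linalg.norm(e))
E
python3 fan.py; python3 nav.py .442 .22 .003 -2.644
```

```text
clock: 38.33
eef_pos: [0.5105, -0.158, 0.1898]
clock: 39.17
eef_pos: [0.4402, 0.2215, 0.1872]
clock: 39.42
eef_pos: [0.4411, 0.2198, 0.1877]
tool_rot: [-0.246, 0.969, -0.001, -0.001]
ft_force: [-0.7, -0.8, -0.0]
grip_width: 0.058
grasp_force: 0.0
hub [258.5 169.5] 164 [0.439  0.2197]
hub [402.8 289.9] 67 [0.4812 0.4215]
dark [218.7  32.6] [70. 93.] ctr [0.3487 0.13  ] edge deg 67.0906739908076 0.07951925803740542
dark [258.4 168.2] [41. 42.] ctr [0.4384 0.2192] edge deg 33.26507956217891 0.04000155444151204
t 39.47 pos [0.4415 0.2193 0.188 ] psi -2.6457 F [-0.   0.1 -0.3] w 0.0578 g 0.0 j6 -0.03
turn [-0.0001 -0.0003 -0.0003] n>= 1 | shift after [-0.0026  0.0014  0.6168] n>= 5
```

```bash
python3 -m inch '[[[0,0,-0.009],[0.002,0.001,0.1],-0.36],[[0,0,0],[0,0,0.13],-0.36],[[0,0,0],[0,0,0.13],-0.36],[[0,0,0],[0,0,0.12],-0.36],[[0,0,0],[0,0,0.08],-0.36],[[0,0,0],[0,0,0.05],-0.36],[[0,0,0],[0,0,0],-0.36],[[0,0,0],[0,0,0],-0.36],[[0,0,0],[0,0,0],-0.36]]'; python3 -m inch '[[[0,0,0],[0,0,0],1],[[0,0,0],[0,0,0],1],[[0,0,0],[0,0,0],1],[[0,0,0],[0,0,0],1],[[0,0,0],[0,0,0],1]]'
```

```text
clock: 40.22
eef_pos: [0.4429, 0.2198, 0.0073]
tool_rot: [-0.272, 0.962, 0.0, 0.001]
ft_force: [-0.0, -0.1, 0.4]
grip_width: 0.0582
grasp_force: 0.0
clock: 40.63
eef_pos: [0.4432, 0.2209, 0.0085]
tool_rot: [-0.273, 0.962, 0.0, 0.002]
ft_force: [-1.0, -1.7, 6.2]
grip_width: 0.037
grasp_force: 59.3
```

```bash
python3 -m inch '[[[0,0,0],[0,0,-0.1],1],[[0,0,0],[0,0,-0.13],1],[[0,0,0],[0,0,-0.13],1],[[0,0,0],[0,0,0],1],[[0,0,0.0171],[0,0,0],1],[[0,0,0.0171],[0,0,0],1],[[0,0,0.0171],[0,0,0],1],[[0,0,0.0171],[0,0,0],1],[[0,0,0.0171],[0,0,0],1],[[0,0,0.0171],[0,0,0],1]]'; python3 -m inch '[[[0,0,0],[0,0,0],1],[[0,0,0],[0,0,0],1]]'|tail -2; python3 nav.py .5874 -.2166 .115 -3.235; python3 - <<'E'
from h import *
c=vision.camera("side"); print(pt(c,[(245,148),(217,169),(195,190)],0))
E
```

```text
clock: 41.47
eef_pos: [0.442, 0.2207, 0.1153]
tool_rot: [0.048, 0.999, 0.001, 0.001]
ft_force: [-0.0, -0.1, -0.2]
grip_width: 0.0366
grasp_force: 60.1
grip_width: 0.0365
grasp_force: 60.0
t 41.63 pos [0.4419 0.2206 0.115 ] psi 3.053 F [ 0.3  0.1 -0.5] w 0.0365 g 60.0 j6 0.55
turn [0.0002 0.0004 0.0008] n>= 1 | shift after [-6.1870e-01 -1.4058e+00  1.0000e-04] n>= 12
[[ 0.68760565 -0.2674028 ]
 [ 0.70812263 -0.10319489]
 [ 0.7088631   0.03001071]]
```

```bash
python3 -m inch '[[[0,0,0],[-0.0516,-0.1172,0],1],[[0,0,0],[-0.0516,-0.1172,0],1],[[0,0,0],[-0.0516,-0.1172,0],1],[[0,0,0],[-0.0516,-0.1172,0],1],[[0,0,0],[-0.0516,-0.1172,0],1],[[0,0,0],[-0.0516,-0.1172,0],1],[[0,0,0],[-0.0516,-0.1172,0],1],[[0,0,0],[-0.0516,-0.1172,0],1],[[0,0,0],[-0.0516,-0.1172,0],1],[[0,0,0],[-0.0516,-0.1172,0],1]]'|head -2;python3 -m inch '[[[0,0,0],[-0.0516,-0.1172,0],1],[[0,0,0],[-0.0516,-0.1172,0],1],[[0,0,0],[0,0,0],1],[[0,0,0],[0,0,0],1],[[0,0,0],[0,0,0],1]]'; python3 nav.py .5874 -.2166 .012 -3.235
python3 - <<'E'
from h import *
np.set_printoptions(precision=4,suppress=True)
c=vision.camera("wrist"); np.save("w15.npy",[c]); g=cv2.cvtColor(c["img"],cv2.COLOR_RGB2GRAY); u=np.array([np.cos(.094),-np.sin(.094)]);n=np.array([-u[1],u[0]]);o=np.array([.5576,-.2138])
for x in(-.075,-.06):
    y=np.arange(-.072,.0721,.004); p=proj(c,np.c_[o+x*u+y[:,None]*n,0*y+.018]).round().astype(int); print(x,[int(g[min(max(b,0),383),min(max(a,0),511)]) for a,b in p])
for y in (-.03,.03):
    x=np.arange(-.105,-.07,.002); p=proj(c,np.c_[o+x[:,None]*u+y*n,0*x+.018]).round().astype(int); print(y,[int(g[min(max(b,0),383),min(max(a,0),511)]) for a,b in p])
E
```

```text
clock: 42.52
eef_pos: [0.564, -0.1458, 0.1146]
clock: 42.93
eef_pos: [0.5876, -0.2166, 0.114]
tool_rot: [0.045, 0.999, 0.001, 0.0]
ft_force: [-0.1, 0.9, -0.2]
grip_width: 0.0367
grasp_force: 60.2
t 42.93 pos [ 0.5876 -0.2166  0.114 ] psi 3.0506 F [-0.1  0.9 -0.2] w 0.0367 g 60.2 j6 -0.26
turn [0.0002 0.     0.0004] n>= 1 | shift after [ 7.0e-04 -1.0e-04  3.4e-01] n>= 3
-0.075 [135, 140, 143, 142, 26, 22, 25, 30, 29, 30, 31, 26, 32, 31, 31, 30, 30, 31, 28, 28, 31, 30, 29, 28, 80, 87, 84, 81, 80, 81, 27, 48, 67, 240, 239, 238, 236]
-0.06 [140, 146, 139, 143, 25, 27, 25, 27, 27, 28, 29, 29, 27, 29, 26, 28, 29, 29, 32, 27, 26, 25, 33, 84, 86, 84, 85, 82, 82, 82, 25, 53, 68, 224, 226, 228, 230]
-0.03 [132, 132, 132, 134, 140, 140, 142, 141, 39, 27, 21, 19, 20, 32, 29, 30, 25, 33]
0.03 [234, 234, 178, 178, 237, 236, 242, 237, 212, 69, 23, 53, 16, 62, 82, 82, 81, 86]
```

```bash
python3 -m inch '[[[0,0,0],[0,0,0.12],1],[[0,0,0],[0,0,0.11],1],[[0,0,0],[0,0,0.06],1],[[0,0,0],[0,0,0.03],1],[[0,0,0],[0,0,0.01],1],[[0,0,0],[0,0,0],1],[[0,0,0],[0,0,0],1],[[0,0,0],[0,0,0],1]]'|head -4; for i in 1 2 3; do python3 -m inch '[[[0,0,0],[0,0,0.006],1],[[0,0,0],[0,0,0],1],[[0,0,0],[0,0,0],1]]'|grep -E 'eef|ft_'; done
```

```text
clock: 43.65
eef_pos: [0.5898, -0.2169, 0.0175]
tool_rot: [0.045, 0.999, -0.0, 0.002]
ft_force: [0.2, 0.7, 0.1]
eef_pos: [0.5885, -0.2169, 0.0142]
ft_force: [-0.2, 0.3, -1.4]
eef_pos: [0.5887, -0.217, 0.0126]
ft_force: [-0.6, 0.7, 4.2]
eef_pos: [0.5887, -0.2169, 0.0125]
ft_force: [-3.8, 1.7, 13.1]
```

```bash
python3 -m inch '[[[0,0,0],[0,0,-0.008],1],[[0,0,0],[0,0,0],-0.2],[[0,0,0],[0,0,0],-0.2],[[0,0,0],[0,0,0],-0.2],[[0,0,0],[0,0,0],-0.2],[[0,0,0],[0,0,-0.05],-0.2],[[0,0,0],[0,0,-0.12],-0.2],[[0,0,0],[0,0,-0.13],-0.2],[[0,0,0],[0,0,-0.13],-0.2],[[0,0,0],[0,0,-0.13],-0.36]]';python3 -m inch '[[[0,0,0],[0,0,0],-0.36],[[0,0,0],[0,0,0],-0.36]]'|head -2;python3 fan.py; python3 nav.py .484 .42 .19 -2.05
```

```text
clock: 45.23
eef_pos: [0.5875, -0.2165, 0.1815]
tool_rot: [0.046, 0.999, 0.0, -0.0]
ft_force: [1.0, -0.5, 0.1]
grip_width: 0.058
grasp_force: 0.0
clock: 45.4
eef_pos: [0.59, -0.2175, 0.1839]
hub [257.4 164.5] 198 [ 0.5848 -0.217 ]
dark [ 71.  157.2] [136.  70.] ctr [ 0.565  -0.3956] edge deg 5.719427912656343 0.06693808963811188
dark [446.8 217.5] [31. 73.] ctr [ 0.6571 -0.0309] edge deg 5.5496079289736855 0.07141772228693874
t 45.45 pos [ 0.5885 -0.2169  0.1812] psi 3.0501 F [ 0.1 -0.4 -0.4] w 0.0578 g 0.0 j6 -0.26
turn [-0.0003  0.0004 -0.1883] n>= 10 | shift after [-1.7232  1.288  -0.0294] n>= 16
```

```bash
python3 -m inch '[[[0,0,-0.0188],[0,0,0],-0.36],[[0,0,-0.0188],[0,0,0],-0.36],[[0,0,-0.0188],[0,0,0],-0.36],[[0,0,-0.0188],[0,0,0],-0.36],[[0,0,-0.0188],[0,0,0],-0.36],[[0,0,-0.0188],[0,0,0],-0.36],[[0,0,-0.0188],[0,0,0],-0.36],[[0,0,-0.0188],[0,0,0],-0.36],[[0,0,-0.0188],[0,0,0],-0.36],[[0,0,-0.0188],[0,0,0],-0.36]]'|head -2;python3 -m inch '[[[0,0,0],[-0.1014,0.0758,-0.0017],-0.36],[[0,0,0],[-0.1014,0.0758,-0.0017],-0.36],[[0,0,0],[-0.1014,0.0758,-0.0017],-0.36],[[0,0,0],[-0.1014,0.0758,-0.0017],-0.36],[[0,0,0],[-0.1014,0.0758,-0.0017],-0.36],[[0,0,0],[-0.1014,0.0758,-0.0017],-0.36],[[0,0,0],[-0.1014,0.0758,-0.0017],-0.36],[[0,0,0],[-0.1014,0.0758,-0.0017],-0.36],[[0,0,0],[-0.1014,0.0758,-0.0017],-0.36],[[0,0,0],[-0.1014,0.0758,-0.0017],-0.36]]'|head -2;python3 -m inch '[[[0,0,0],[-0.1014,0.0758,-0.0017],-0.36],[[0,0,0],[-0.1014,0.0758,-0.0017],-0.36],[[0,0,0],[-0.1014,0.0758,-0.0017],-0.36],[[0,0,0],[-0.1014,0.0758,-0.0017],-0.36],[[0,0,0],[-0.1014,0.0758,-0.0017],-0.36],[[0,0,0],[-0.1014,0.0758,-0.0017],-0.36],[[0,0,0],[-0.1014,0.0758,-0.0017],-0.36],[[0,0,0],[0,0,0],-0.36],[[0,0,0],[0,0,0],-0.36],[[0,0,0],[0,0,0],-0.36]]'|head -2; python3 fan.py; python3 nav.py .484 .42 .006 -2.033
```

```text
clock: 46.28
eef_pos: [0.5866, -0.2161, 0.1772]
clock: 47.12
eef_pos: [0.5251, 0.1595, 0.183]
clock: 47.95
eef_pos: [0.4835, 0.4198, 0.1865]
hub [258.2 176.5] 175 [0.4847 0.4238]
dark [242.2  52.3] [49. 46.] ctr [0.4453 0.3169] edge deg 82.88044289579051 0.04009310373438142
dark [258.5 174.5] [41. 41.] ctr [0.4838 0.4227] edge deg 62.46221187399445 0.03949031269648708
t 48.0 pos [0.484  0.4192 0.1872] psi -2.0524 F [ 0.3 -0.5 -0.4] w 0.0582 g 0.0 j6 -0.38
turn [ 0.0001 -0.0005 -0.0031] n>= 1 | shift after [-0.0022  0.0012  0.6041] n>= 5
```

```bash
python3 -m inch '[[[0,0,0],[-0.014,0.004,0.1],-0.36],[[0,0,0],[0,0,0.13],-0.36],[[0,0,0],[0,0,0.13],-0.36],[[0,0,0],[0,0,0.12],-0.36],[[0,0,0],[0,0,0.08],-0.36],[[0,0,0],[0,0,0.05],-0.36],[[0,0,0],[0,0,0],-0.36],[[0,0,0],[0,0,0],-0.36],[[0,0,0],[0,0,0],-0.36]]'; python3 -m inch '[[[0,0,0],[0,0,0],1],[[0,0,0],[0,0,0],1],[[0,0,0],[0,0,0],1],[[0,0,0],[0,0,0],1],[[0,0,0],[0,0,0],1]]'
```

```text
clock: 48.75
eef_pos: [0.4869, 0.4246, 0.0076]
tool_rot: [-0.518, 0.856, 0.0, 0.002]
ft_force: [-0.2, 0.1, 0.5]
grip_width: 0.058
grasp_force: 0.0
clock: 49.17
eef_pos: [0.4871, 0.4258, 0.009]
tool_rot: [-0.518, 0.855, -0.0, 0.003]
ft_force: [0.1, -1.2, 6.3]
grip_width: 0.0365
grasp_force: 59.3
```

```bash
python3 -m inch '[[[0,0,0],[0,0,-0.1],1],[[0,0,0],[0,0,-0.13],1],[[0,0,0],[0,0,-0.13],1],[[0,0,0],[0,0,0],1]]'|head -2; python3 -m inch '[[[0,0,0.0189],[0,0,0],1],[[0,0,0.0189],[0,0,0],1],[[0,0,0.0189],[0,0,0],1],[[0,0,0.0189],[0,0,0],1],[[0,0,0.0189],[0,0,0],1],[[0,0,0.0189],[0,0,0],1],[[0,0,0.0189],[0,0,0],1],[[0,0,0.0189],[0,0,0],1],[[0,0,0.0189],[0,0,0],1],[[0,0,0.0189],[0,0,0],1]]'|head -2; python3 -m inch '[[[0,0,0],[0,0,0],1],[[0,0,0],[0,0,0],1]]'|tail -2; python3 nav.py .5277 -.211 .115 -3.235
```

```text
clock: 49.5
eef_pos: [0.4899, 0.4288, 0.1249]
clock: 50.33
eef_pos: [0.4858, 0.4252, 0.115]
grip_width: 0.0363
grasp_force: 60.0
t 50.5 pos [0.4857 0.4251 0.1148] psi 3.047 F [-0.3 -0.5 -0.8] w 0.0363 g 60.0 j6 0.81
turn [ 0.0002  0.0003 -0.0002] n>= 1 | shift after [-3.3710e-01 -2.0982e+00 -7.0000e-04] n>= 16
```

```bash
python3 -m inch '[[[0,0,0],[-0.0211,-0.1311,0],1],[[0,0,0],[-0.0211,-0.1311,0],1],[[0,0,0],[-0.0211,-0.1311,0],1],[[0,0,0],[-0.0211,-0.1311,0],1],[[0,0,0],[-0.0211,-0.1311,0],1],[[0,0,0],[-0.0211,-0.1311,0],1],[[0,0,0],[-0.0211,-0.1311,0],1],[[0,0,0],[-0.0211,-0.1311,0],1],[[0,0,0],[-0.0211,-0.1311,0],1],[[0,0,0],[-0.0211,-0.1311,0],1]]'|head -2;python3 -m inch '[[[0,0,0],[-0.0211,-0.1311,0],1],[[0,0,0],[-0.0211,-0.1311,0],1],[[0,0,0],[-0.0211,-0.1311,0],1],[[0,0,0],[-0.0211,-0.1311,0],1],[[0,0,0],[-0.0211,-0.1311,0],1],[[0,0,0],[-0.0211,-0.1311,0],1],[[0,0,0],[0,0,0],1],[[0,0,0],[0,0,0],1],[[0,0,0],[0,0,0],1]]'; python3 nav.py .5277 -.211 .015 -3.235
```

```text
clock: 51.33
eef_pos: [0.5102, 0.0255, 0.1147]
clock: 52.08
eef_pos: [0.5246, -0.2112, 0.114]
tool_rot: [0.049, 0.999, 0.0, 0.0]
ft_force: [0.5, -0.3, -0.2]
grip_width: 0.0364
grasp_force: 60.1
t 52.08 pos [ 0.5246 -0.2112  0.114 ] psi 3.0445 F [ 0.5 -0.3 -0.2] w 0.0364 g 60.1 j6 -0.29
turn [ 0.0002  0.0001 -0.0006] n>= 1 | shift after [-0.0101  0.0018  0.3301] n>= 3
```

```bash
python3 -m inch '[[[0,0,0],[-0.006,0,0.12],1],[[0,0,0],[0,0,0.11],1],[[0,0,0],[0,0,0.06],1],[[0,0,0],[0,0,0.03],1],[[0,0,0],[0,0,0.01],1],[[0,0,0],[0,0,0],1],[[0,0,0],[0,0,0],1],[[0,0,0],[0,0,0],1]]'|head -4; for i in 1 2 3; do python3 -m inch '[[[0,0,0],[0,0,0.006],1],[[0,0,0],[0,0,0],1],[[0,0,0],[0,0,0],1]]'|grep -E 'eef|ft_'; done
```

```text
clock: 52.75
eef_pos: [0.5283, -0.2116, 0.0168]
tool_rot: [0.048, 0.999, -0.0, 0.002]
ft_force: [-0.4, -0.4, -1.1]
eef_pos: [0.5271, -0.2116, 0.0138]
ft_force: [-0.4, -0.3, -1.3]
eef_pos: [0.5273, -0.2117, 0.013]
ft_force: [-2.4, 1.4, 7.3]
eef_pos: [0.5273, -0.2117, 0.0128]
ft_force: [-5.9, 2.3, 18.4]
```

```bash
python3 -m inch '[[[0,0,0],[0,0,-0.01],1],[[0,0,0],[0,0,0],-0.2],[[0,0,0],[0,0,0],-0.2],[[0,0,0],[0,0,0],-0.2],[[0,0,0],[0,0,0],-0.2],[[0,0,0],[0,0,-0.05],-0.2],[[0,0,0],[0,0,-0.12],-0.2],[[0,0,0],[0,0,-0.13],-0.2],[[0,0,0],[0,0,-0.13],-0.2],[[0,0,0],[0,0,-0.13],-0.2]]';python3 -m inch '[[[0,0,0],[-0.06,0,-0.06],-1],[[0,0,0],[-0.06,0,-0.06],-1],[[0,0,0],[0,0,0],-1],[[0,0,0],[0,0,0],-1],[[0,0,0],[0,0,0],-1]]'|head -2;python3 fan.py; python3 - <<'E'
from h import *
c=np.load("fan.npy",allow_pickle=True)[0]; g=cv2.cvtColor(c["img"],cv2.COLOR_RGB2GRAY)
# testers: dark on the beds; adapter: dark block in the holder
for n,o,a in(("B",(.5553,-.0559),.095),("A",(.559,.090),.024)):
    u=np.array([np.cos(a),np.sin(a)]); x=np.arange(-.09,.04,.005); p=proj(c,np.c_[np.array(o)+x[:,None]*u,0*x+.036]).round().astype(int); print(n,[int(g[b,a]) if 0<=a<512 and 0<=b<384 else -1 for a,b in p])
E
```

```text
clock: 54.33
eef_pos: [0.5261, -0.2112, 0.1816]
tool_rot: [0.049, 0.999, 0.0, -0.0]
ft_force: [0.7, -0.3, -1.0]
grip_width: 0.0512
grasp_force: 0.0
clock: 54.75
eef_pos: [0.5611, -0.2146, 0.2147]
hub [256. 132.] 178 [ 0.5261 -0.2121]
hub [256.6 187.9] 152 [ 0.5853 -0.2172]
dark [498.5 174.5] [ 25. 135.] ctr [0.6005 0.0442] edge deg 4.880530947082036 0.15175396415441392
dark [ 90.6 183.3] [119.  62.] ctr [ 0.566  -0.3951] edge deg 5.744773281951183 0.06555373619110882
dark [424.9 235.1] [28. 64.] ctr [ 0.6592 -0.0337] edge deg 5.058520747939269 0.07003831297011132
B [224, 225, 223, 167, 164, 162, 160, 161, 152, 42, 66, 75, 26, 28, 29, 30, 29, 28, 31, 29, 26, 29, 70, 163, 147, 147]
A [-1, -1, -1, -1, -1, -1, -1, -1, -1, -1, -1, -1, -1, -1, -1, -1, -1, -1, -1, -1, -1, -1, -1, -1, -1, -1]
```

```bash
python3 -c "
from workcell import workorder; print(workorder.job_done())"
```

```text
the job is handed in; nothing more can be done
None
```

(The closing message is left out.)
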